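# Roll an accordion shaft into the vee cradle and clamp it

### The arm

A 7-joint arm with a two-finger parallel gripper is mounted at the origin on the work surface. World frame = base frame: x ahead of the robot, y to its left, z up, the work surface at z = 0. Lengths are in m, angles in rad, forces in N, time in s.
With the tool pointing down it reaches from about 0.425 to 0.95 m from the base axis. Payload 4.7 kg.
Tool frame: the origin (TCP) lies on the centre line of the jaws, within the pads' length; the fingertips stand r.tip_reach ahead of it and the grasp point (between the pads) lies 5 mm behind it (r.tip_reach is the distance from the TCP to the fingertips, in m); z points along the fingers, y is the direction in which the jaws open and shut (so a half turn about z gives the same grasp; the last joint's range is limited). The gripper opens to 87 mm and grips with 3 to 60 N. Pads are 19 mm wide; open, the fingers measure 117 mm over their backs; the gripper's body (75 mm by 190 mm) begins 51 mm behind the grasp point.
Start: joints at [1.142, 0.469, -0.049, 1.532, 0.024, 1.141, -0.082], TCP at [0.263, -0.622, 0.215] pointing down, gripper open.
Joint ranges: [-2.59, 2.59], [-0.33, 1.99], [-1.39, 1.29], [0.1, 2.45], [-1.04, 4.18], [0.21, 1.99], [-2.66, 2.66]. Speed limits (rad/s): [2.57, 2.57, 3.14, 3.14, 3.14, 3.14, 3.14].

### API

Orientations are given as a 3x3 rotation matrix whose columns are the frame's x, y, z axes.
In Python, from rig import r, imaging, ticket gives the robot as it stands.
- The arm moves only by the tool play_rows, never from a script. Its argument "commands" is a list of rows, each a list of 5 numbers: the finger opening in mm, from 0 to 87, then the shift along the world's x, y, z in mm, then the turn about the world's z in rad. In form: [[hand, tx, ty, tz, twist], ...]. A call has 1 to 12 rows; each row is the pose to reach, as a shift and turn from the pose measured when the call began; what a row does not reach only later rows make up. A row lasts 1/12 s, in which the tool goes at most 41.7 mm and 7.16 degrees, less where a joint would pass 70% of its speed; a pose out of reach is approached as far as the arm can. A call with a gripper value outside its range is refused whole. The fingers move at their own pace and stop on an object; "grip_force" is the grip in N (left out, the last holds). Time passes only in rows, so rows that repeat a pose let the fingers close. It gives the time, the measured TCP pose, the force and the opening at its end, in the units of the state.
- r.sense(): the state, without advancing time (a new reading comes with each control period).
- imaging.camera(name): name is "scene" or "side" or "wrist"; returns a dict with "pixels" (384x512x3 uint8, red, green, blue), "fx", "fy", "cx", "cy" (pixels), "k1" (the pictures are not rectified: a ray, as slopes to the right and down, at radius r is drawn at 1 + k1 r^2 times it, then the intrinsics apply), "R" (3x3) and "t" (3): a world point X has camera coordinates R X + t; the wrist camera has in their place "mount" (4x4, takes a point from camera to tool coordinates, whose origin is the TCP and whose axes are the flange's). Camera axes: x right, y down, z forward; pixel columns grow to the right and rows downward; lengths in m; the calibration is good to about 2 mm. A picture is of the moment at which its call begins: read the wrist's pose just before it. There is no depth.
- ticket.close_job(): hands the job in, once; it reports no verdict.
The state is a dict: "t": time; "joint_positions": joint angles; "dq": joint speeds; "effort": joint torques, N m; "position": TCP position; "tcp_rot": TCP orientation; "force": force on the tool from outside, world axes, zero at the start; "ft_torque": the same for the moment, N m; "width": opening from 0.0 (shut) to 1.0 (fully open).
Only numpy, scipy, OpenCV 4.12 (cv2) and the standard library are available. Lean on these libraries where they do the work, as an engineer would, in place of code of your own. Each camera call takes 0.05 s, during which the arm holds its last target.

### The job

Roll the nickel shaft across the wooden deck, without lifting it, onto the brass ramp, so that it runs down into the steel vee and centres itself. Then slide it lengthwise along the vee until it presses gently home against the red end stop, and push the clamp's black button down until the pad grips the shaft, with a firm push of about 12 newtons, not hard enough to mark the nickel. Let go, leaving the shaft clamped in place and the other things on the bench undisturbed.

Things in the scene. Friction and masses are not known exactly. Their poses are not given: they have to be found in the camera images.
- cradle: Drilling fixture fixed to the bench, 210 mm (x) by 130 mm (y, from -65 to +65). Origin at bench height under the bottom line of the vee; y along the vee, x across it, z up; sizes below are in this frame. Deck on the -x side, then brass ramp, vee, and the clamp column at x 50 to 62 mm, y -11 to 11, 125 mm high. The vee is open at its -y end, where a shaft sticks out with free room round it.
- deck (a point): Middle of the top of the flat wooden deck, which runs from x -145 to -50 mm, 50 mm above the bench, with a 2.5 mm high kerb at x -145 to -139. From x -50 to -18 mm a brass ramp falls from 50 to 45 mm high; a shaft whose axis has passed onto the ramp rolls on into the vee by itself.
- vee (a point): Where the centre of a shaft that is settled and home must lie: x 0, y -15 mm, 44 mm high in the cradle's frame. The 90 degree steel vee has its bottom at x 0, 27 mm high; the near flank rises to the ramp edge at x -18 (45 mm high), the far flank to x +30 (57 mm high).
- stop: Red end stop, a 10 mm thick plate fixed across the +y end of the vee; its frame is the cradle's frame. Its face that meets the shaft lies at y +65 mm; it spans x -20 to +40 mm and is 62 mm high. A shaft that is home has its centre at y -15 mm.
- shaft: Loose round nickel shaft, 24 mm thick, 160 mm long, 0.2 to 0.45 kg, on the deck roughly along the vee, free to roll. Origin at its centre; its y axis is its long axis (+y end towards the stop), x and z turn as it rolls. It starts at y -25 to -40 mm in the cradle's frame, 10 to 25 mm short of home. More than 20 N on it from the fingers, or between it and the stop, spoils the polish.
- clamp (a joint): How far the clamp arm is pushed down its column, in m: 0 raised, 0.034 end of travel. It moves straight down, slides stiffly (about 2 N moves it) and stays where it is left. The pad meets a settled shaft at a value between 0.019 and 0.030, different each time, which can only be felt; from there the push rises by about 5 N per mm.
- clamp_arm (a point): Underside of the clamp arm above the vee's middle (x 0, y 0), 87 mm high when raised. Arm 18 mm wide, from x -12 to +69 mm. Under it a sprung rubber pad 18 mm across on a screw set differently each time, 76 to 85 mm high when raised, so the shaft can roll in under it. On a slow steady push the pad's grip is the push less about 2 N: it must reach 5 N (push 7 N); over 18 N marks the nickel.
- clamp_button (a point): Centre of the top of the clamp's black round push button, 32 mm across, right above the pad; 113 mm high when the clamp is raised. It moves down with the clamp.
- rack: Bystander: dark wooden rack, 180 by 55 by 35 mm, ten holes holding thin nickel button rods, 71 mm high in all; fixed. Origin under its centre.
- key: Bystander: loose cream key, 75 by 19 by 9 mm. Origin under its centre.
- corner: Bystander: loose red bellows corner, 40 by 40 by 30 mm. Origin at the bottom of its outer corner.
- mallet: Bystander: loose bronze mallet, 220 mm long along its x, head 75 mm wide and 32 mm high at +x. Origin under it, 140 mm from the handle's end.
- cup: Bystander: loose pewter cup, 56 mm across, 55 mm high. Origin under its centre.
- tray: Bystander: loose wooden tray of reeds, 120 by 90 by 35 mm. Origin under its centre.
- brush: Bystander: loose brush, 180 mm long along its x. Origin under its middle.
Mind the look-alikes: they are no part of the job. Of the things that look like the shaft, the middle-sized one is meant.

How it is judged:
On the way, in this order (a step that is already met when the one before it is completed fails the run):
1. the shaft lies settled in the vee, with the clamp still raised (x of shaft in the frame of cradle between -0.002 and 0.002 m and z of shaft in the frame of cradle between 0.0415 and 0.0465 m and angle between the y axis of shaft and the y axis of cradle, either way round below 0.03 rad and linear speed of shaft below 0.01 m/s and value of joint clamp below 0.01 m), for 0.2 s.
2. the shaft, in the vee, is pressed home against the end stop with more than 1 N (x of shaft in the frame of cradle between -0.002 and 0.002 m and z of shaft in the frame of cradle between 0.0415 and 0.0465 m and angle between the y axis of shaft and the y axis of cradle, either way round below 0.03 rad and y of shaft in the frame of cradle above -0.0168 m and contact force between shaft and stop above 1 N), for 0.1 s.
3. the clamp pad grips the shaft with more than 5 N while it lies in the vee, home against the stop (x of shaft in the frame of cradle between -0.002 and 0.002 m and z of shaft in the frame of cradle between 0.0415 and 0.0465 m and angle between the y axis of shaft and the y axis of cradle, either way round below 0.03 rad and y of shaft in the frame of cradle above -0.0168 m and contact force between clamp and shaft above 5 N), for 0.2 s.
At the end, for the whole second after the job is handed in: The shaft lies at rest in the vee (axis within 2 mm of the vee's middle sideways, 2.5 mm in height and 0.03 rad), its end within 1.8 mm of the end stop, the clamp lowered and its pad still pressing on the shaft with more than 1 N (x of shaft in the frame of cradle between -0.002 and 0.002 m and z of shaft in the frame of cradle between 0.0415 and 0.0465 m and angle between the y axis of shaft and the y axis of cradle, either way round below 0.03 rad and y of shaft in the frame of cradle above -0.0168 m and linear speed of shaft below 0.01 m/s and contact force between clamp and shaft above 1 N and value of joint clamp above 0.014 m); the robot touches nothing.
It fails at once if the shaft is lifted more than 14 mm above its place on the deck, or falls off the fixture (z of shaft in the frame of cradle above 0.076 m or z of shaft in the frame of cradle below 0.035 m).
It fails at once if the fingers press on the shaft with more than 20 N (contact force between the fingers and shaft above 20 N).
It fails at once if the shaft is driven against the end stop with more than 20 N (contact force between shaft and stop above 20 N).
It fails at once if the clamp pad presses on the shaft with more than 18 N (contact force between clamp and shaft above 18 N).
It fails at once if a bystander is moved more than 15 mm, or the rack is struck (distance of any of key, corner, mallet, cup, tray, brush from where it was at the start of the episode above 0.015 m or contact force between any of the arm, the fingers and rack above 1 N).
It also fails if it takes over 64 s, if anything falls off the work surface, if the arm or the gripper's body presses on something with over 40 N, if the wrist force passes 120 N, or if a joint passes its speed limit or range.

## Working session

There is one attempt and no reset: what is moved stays moved. The work goes in short steps, Python scripts to look and compute and a tool call to move; the robot and the scene stay as the last step left them, time stands still between calls to the robot, and variables do not carry over. Pictures are saved under pics/ and viewed, and the job is handed in when it is done.

Besides the shell and the picture viewer there is one more tool, called after "Request:" by a JSON object that holds its "op" and its "data", one argument or row to a line. play_rows: Moves the arm, as the interface text tells. Its arguments: {"type":"object","properties":{"commands":{"type":"array"},"grip_force":{"type":"number"}},"required":["commands"]}

```bash
mkdir -p pics; ls
python3 - <<'E'
from rig import r,imaging
import cv2,numpy as np
s=r.sense();print(s['t'],s['position'],s['tcp_rot'],s['force'],s['width'],r.tip_reach)
for n in ['scene','side','wrist']:
    c=imaging.camera(n);cv2.imwrite(f'pics/{n}0.png',c['pixels'][:,:,::-1])
    print(n,{k:v for k,v in c.items() if k!='pixels'})
E
```

```text
pics
0.0 [ 0.26252725 -0.62118542  0.21408753] [[ 9.21099242e-01  3.89326957e-01 -8.40943381e-04]
 [ 3.89327856e-01 -9.21097536e-01  1.77451981e-03]
 [-8.37224806e-05 -1.96191153e-03 -9.99998072e-01]] [ 0.12776132 -0.89955771 -0.24101976] 0.9996393262082178 0.014
scene {'fx': 425.3695511411495, 'fy': 425.3695511411495, 'cx': 254.79344828931815, 'cy': 193.33833561033455, 'k1': -0.07148151083514945, 'R': array([[-0.6139293 ,  0.78914032,  0.01866452],
       [ 0.58832401,  0.47320832, -0.65570477],
       [-0.52627528, -0.39157558, -0.75478665]]), 't': array([ 0.35907097, -0.26068062,  1.52271553])}
side {'fx': 373.2264559132226, 'fy': 373.2264559132226, 'cx': 258.82769508976764, 'cy': 191.7719554126799, 'k1': -0.062143287975464256, 'R': array([[-0.9927863 , -0.11877211,  0.01638774],
       [-0.08602456,  0.61041572, -0.78739598],
       [ 0.08351734, -0.78312568, -0.61622968]]), 't': array([0.55918065, 0.12269484, 1.11963785])}
wrist {'fx': 306.98803179597087, 'fy': 306.98803179597087, 'cx': 251.91650776722403, 'cy': 186.9768055929045, 'k1': -0.023217138393505664, 'mount': array([[ 1.42803214e-03, -9.62414754e-01, -2.71580193e-01,
         7.44990337e-02],
       [ 9.99998965e-01,  1.42129744e-03,  2.21492720e-04,
         1.05330520e-03],
       [ 1.72828371e-04, -2.71580228e-01,  9.62415788e-01,
        -1.70887788e-01],
       [ 0.00000000e+00,  0.00000000e+00,  0.00000000e+00,
         1.00000000e+00]])}
```

View pics/scene0.png

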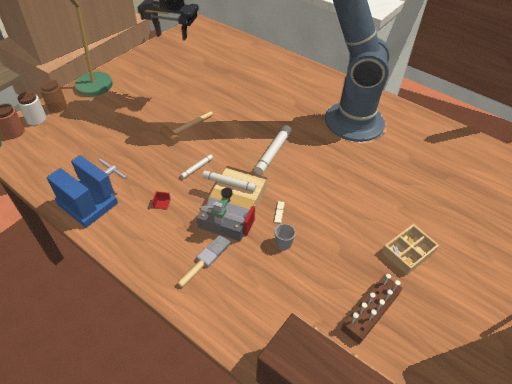

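View pics/side0.png

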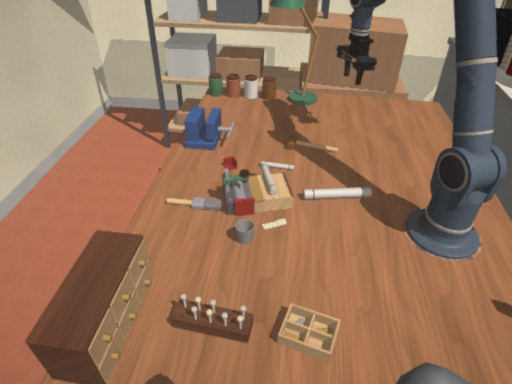

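View pics/wrist0.png

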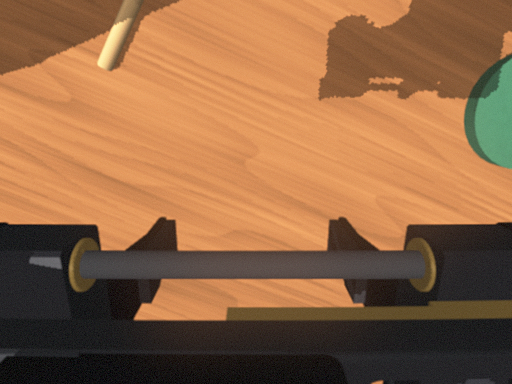

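```bash
cat > h.py <<'E'
import numpy as np,cv2
from rig import r,imaging
def cam(n):
    s=r.sense() if n=='wrist' else None
    c=imaging.camera(n)
    if n=='wrist':
        M=c['mount'];Rt=np.array(s['tcp_rot']);p=np.array(s['position'])
        Rwc=Rt@M[:3,:3];o=Rt@M[:3,3]+p
        c['R']=Rwc.T;c['t']=-Rwc.T@o
    c['K']=np.array([[c['fx'],0,c['cx']],[0,c['fy'],c['cy']],[0,0,1.]])
    c['D']=np.array([c['k1'],0,0,0.])
    return c
def save(c,f,box=None,z=1):
    im=c['pixels'][:,:,::-1]
    if box: x0,y0,x1,y1=box; im=im[y0:y1,x0:x1]
    cv2.imwrite(f,cv2.resize(im,None,fx=z,fy=z,interpolation=cv2.INTER_CUBIC))
def rays(c,uv):
    uv=np.array(uv,float).reshape(-1,1,2)
    n=cv2.undistortPoints(uv,c['K'],c['D'])[:,0]
    d=np.c_[n,np.ones(len(n))]@c['R']
    return -c['R'].T@c['t'],d
def onz(c,uv,z):
    o,d=rays(c,uv); return o+d*((z-o[2])/d[:,2])[:,None]
def proj(c,X):
    p,_=cv2.projectPoints(np.array(X,float).reshape(-1,1,3),cv2.Rodrigues(c['R'])[0],c['t'],c['K'],c['D']);return p[:,0]
def tri(c1,u1,c2,u2):
    o1,d1=rays(c1,[u1]);o2,d2=rays(c2,[u2]);d1,d2=d1[0],d2[0]
    A=np.c_[d1,-d2];s=np.linalg.lstsq(A,o2-o1,rcond=None)[0]
    a,b=o1+s[0]*d1,o2+s[1]*d2
    return (a+b)/2,np.linalg.norm(a-b)
E
python3 - <<'E'
from h import *
c=cam('scene');save(c,'pics/s1.png',(170,140,300,240),6)
c=cam('side');save(c,'pics/d1.png',(190,140,310,240),6)
E
```

```text
(no output)
```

View pics/s1.png

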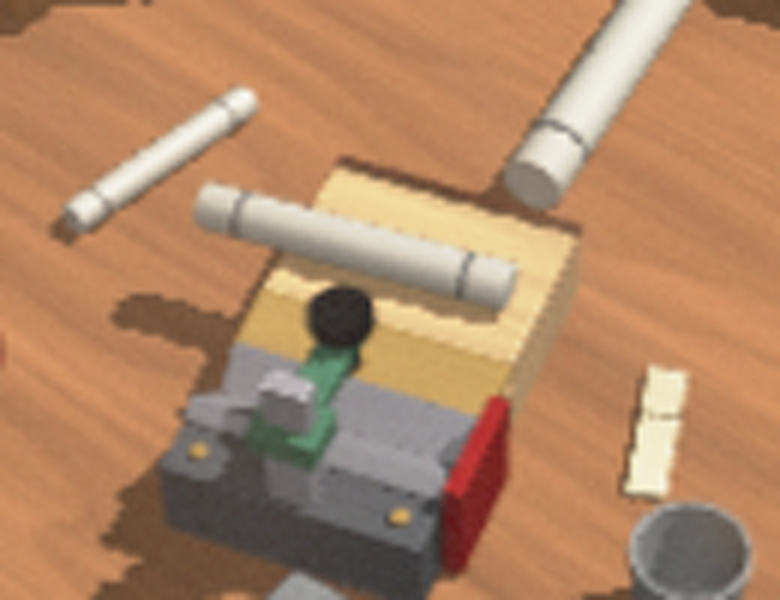

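View pics/d1.png

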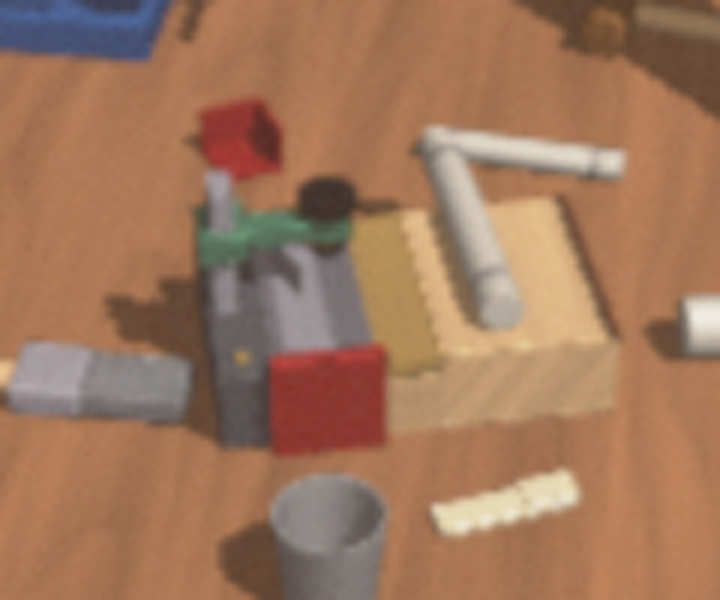

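```bash
cat > fit.py <<'E'
from h import *
from scipy.optimize import least_squares
S=cam('scene');D=cam('side')
f=lambda p,o:(np.array(p)+.5)/6-.5+np.array(o)
def s(*p):return f(p,(170,140))
def d(*p):return f(p,(190,140))
obs=[(S,s(340,163),(-.145,-.065,.0525)),(S,s(580,232),(-.145,.065,.0525)),(S,s(516,360),(-.05,.065,.05)),(S,s(500,408),(-.018,.065,.045)),(S,s(270,270),(-.05,-.065,.05)),(S,s(340,316),(0,0,.113)),
(D,d(617,337),(-.145,.065,.0525)),(D,d(383,347),(-.02,.075,.062)),(D,d(270,360),(.04,.075,.062)),(D,d(327,190),(0,0,.113)),(D,d(402,212),(-.05,-.065,.05)),(D,d(562,197),(-.145,-.065,.0525))]
def T(p,X):
    c,n=np.cos(p[2]),np.sin(p[2]);return np.array([c*X[0]-n*X[1]+p[0],n*X[0]+c*X[1]+p[1],X[2]])
def res(p):return np.concatenate([proj(c,T(p,X))[0]-u for c,u,X in obs])
p=min((least_squares(res,[.5,-.2,a],loss='soft_l1') for a in np.arange(-3,3.2,1)),key=lambda q:q.cost)
if __name__=='__main__':
    print(p.x);print(res(p.x).reshape(-1,2).round(1))
    P=p.x
    e=[tri(S,s(206,207),D,d(438,140)),tri(S,s(508,284),D,d(500,305))]
    for a,er in e:
        q=a[:2]-P[:2];c,n=np.cos(P[2]),np.sin(P[2]);print(a,er,c*q[0]+n*q[1],-n*q[0]+c*q[1])
    for uv in [(206,207),(508,284)]:
        a=onz(S,[s(*uv)],.062)[0];q=a[:2]-P[:2];print(a,c*q[0]+n*q[1],-n*q[0]+c*q[1])
    # bystanders on bench
    for nm,uv in dict(key1=(665,370),key2=(645,490),cup=(690,545),small1=(240,95),small2=(75,215)).items(): print(nm,onz(S,[s(*uv)],.01)[0])
E
python3 fit.py
```

```text
[ 0.61994481 -0.07179669  0.28811825]
[[ 0.5 -1.2]
 [ 0.7 -0.8]
 [-0.3  1.2]
 [-1.8  2.5]
 [-1.   3.1]
 [ 0.1 -0.4]
 [ 0.6 -0.6]
 [ 0.7  1.1]
 [-0.1  0.8]
 [-0.   0.1]
 [-0.3 -0.4]
 [ 0.6 -0.9]]
[ 0.57570741 -0.19830995  0.06402448] 0.0023931654117357584 -0.07836250503835701 -0.10872842872658997
[ 0.52580886 -0.04942108  0.06587408] 0.0008786482860660088 -0.08389769951474567 0.04820188919588406
[ 0.57552817 -0.19853266  0.062     ] -0.07859763771855129 -0.10889102382960572
[ 0.52259447 -0.05189489  0.062     ] -0.08768252388013562 0.04674340657684649
key1 [0.4816246  0.01531765 0.01      ]
key2 [0.54780369 0.05110376 0.01      ]
cup [0.56071045 0.08633643 0.01      ]
small1 [ 0.46798445 -0.27693153  0.01      ]
small2 [ 0.58793525 -0.28373171  0.01      ]
```

Request:
{"op": "play_rows", "data": {
  "commands": [
    [87,20,40,0,0],
    [87,50,100,0,-0.05],
    [87,70,140,0,-0.11],
    [87,90,180,0,-0.11],
    [87,108,216,0,-0.11],
    [87,126,252,0,-0.11],
    [87,144,288,0,-0.11],
    [87,162,324,0,-0.11],
    [87,180,360,0,-0.11],
    [87,198,396,0,-0.11],
    [87,216,432,0,-0.11],
    [87,230,460,0,-0.11]
  ]
}}

```text
t: 1.35
position: [0.4869, -0.1726, 0.2153]
tcp_rot: [[0.958, 0.286, 0.001], [0.286, -0.958, -0.0], [0.001, 0.0, -1.0]]
force: [0.9, -1.0, 0.2]
width: 0.999
```

Run:
```python
from h import *
s=r.sense();print(s['t'],s['position'],s['force'],np.arctan2(s['tcp_rot'][1][0],s['tcp_rot'][0][0]))
c=cam('wrist');save(c,'pics/w2.png',None,1.5)
```

```text
1.35 [ 0.48685952 -0.17263667  0.2153318 ] [ 0.92227442 -0.96432626  0.19956973] 0.2896558215878307
```

View pics/w2.png

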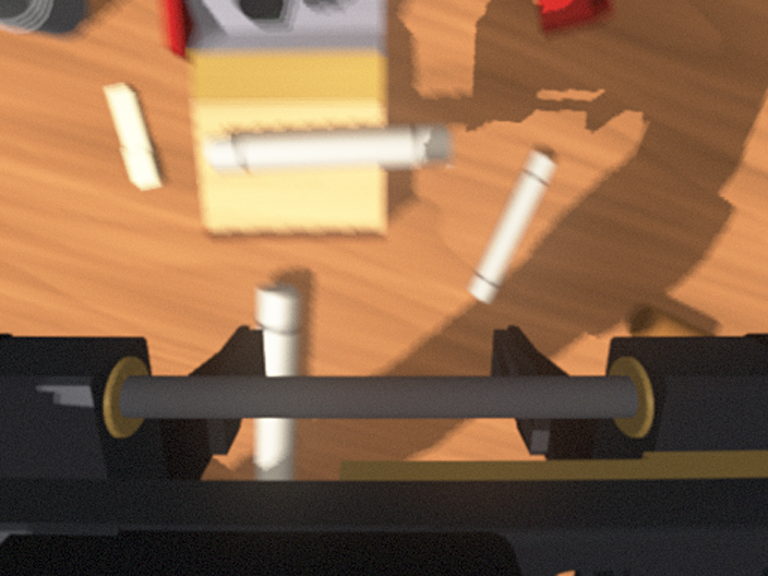

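```bash
cat > w2.py <<'E'
from h import *
P=(0.61994481,-0.07179669,0.28811825)
def tocr(a):
    q=np.asarray(a)[:2]-P[:2];c,n=np.cos(P[2]),np.sin(P[2]);return np.array([c*q[0]+n*q[1],-n*q[0]+c*q[1]])*1000
def towd(x,y):
    c,n=np.cos(P[2]),np.sin(P[2]);return np.array([P[0]+c*x-n*y,P[1]+n*x+c*y])
E
python3 - <<'E'
from w2 import *
c=cam('wrist')
for nm,uv,z in [('edge -50,65',(193,99),.05),('-50,-65',(386,99),.05),('-18,65',(190,50),.045),('-18,-65',(385,48),.045),('-145,65',(205,234),.0525),('-145,-65',(386,235),.0525),('shaft+y',(210,153),.062),('shaft-y',(450,145),.062),('key near',(148,188),.009),('key far',(118,85),.009)]:
    a=onz(c,[(np.array(uv)+.5)/1.5-.5],z)[0];print(nm,a.round(4),tocr(a).round(1))
print('tcp',tocr(r.sense()['position']))
save(c,'pics/w3.png',(120,0,320,170),4)
E
```

```text
edge -50,65 [ 0.5586 -0.0078  0.05  ] [-40.6  78.8]
-50,-65 [ 0.598 -0.135  0.05 ] [-39.  -54.4]
-18,65 [0.5891 0.0027 0.045 ] [-8.5 80.2]
-18,-65 [ 0.6295 -0.1244  0.045 ] [ -5.8 -53.1]
-145,65 [ 0.4692 -0.0361  0.0525] [-134.3   77. ]
-145,-65 [ 0.5085 -0.1636  0.0525] [-133.   -56.3]
shaft+y [ 0.528  -0.0308  0.062 ] [-76.6  65.4]
shaft-y [ 0.5818 -0.1856  0.062 ] [-68.9 -98.3]
key near [0.4804 0.0302 0.009 ] [-104.8  137.4]
key far [0.5512 0.0667 0.009 ] [-26.5 152.3]
tcp [-151.81625722  -53.62700415]
```

View pics/w3.png

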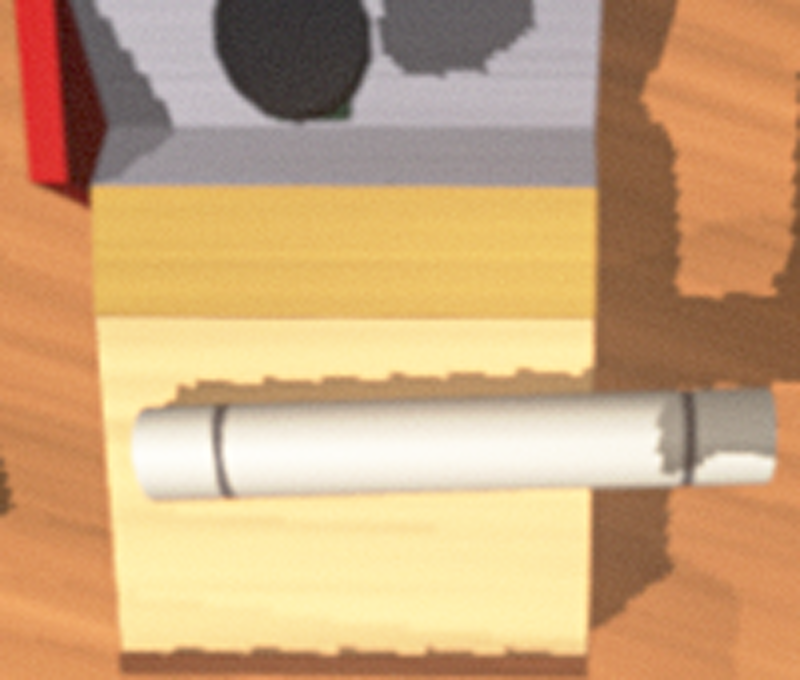

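Run:
```python
from w2 import *
c=cam('wrist');s=r.sense();print(s['position'],s['t'])
o=cv2.imread('pics/w3.png');save(c,'pics/w4.png',(120,0,320,170),4);n=cv2.imread('pics/w4.png');print(np.abs(o.astype(int)-n).mean())
for nm,uv,z in [('edge -50,65',(97,318),.05),('-50,-65',(595,318),.05),('-18,65',(92,185),.045),('-18,-65',(597,185),.045),('-145,65',(120,672),.0525),('-145,-65',(586,672),.0525),('shaft+y',(136,455),.062),('shaft-y',(776,438),.062)]:
    a=onz(c,[(np.array(uv)+.5)/4-.5+np.array([120,0])],z)[0];print(nm,a.round(4),tocr(a).round(1))
print('tcp',tocr(r.sense()['position']))
```

```text
[ 0.48789209 -0.17055679  0.2152511 ] 1.5
10.891104166666667
edge -50,65 [ 0.5486 -0.0303  0.05  ] [-56.6  60. ]
-50,-65 [ 0.5872 -0.1543  0.05  ] [-54.8 -69.8]
-18,65 [ 0.5801 -0.0203  0.045 ] [-23.6  60.7]
-18,-65 [ 0.6187 -0.1448  0.045 ] [-21.9 -69.6]
-145,65 [ 0.4588 -0.0572  0.0525] [-150.3   59.8]
-145,-65 [ 0.4977 -0.181   0.0525] [-148.2  -70. ]
shaft+y [ 0.519  -0.0513  0.062 ] [-90.9  48.3]
shaft-y [ 0.5725 -0.2075  0.062 ] [ -84.1 -116.6]
tcp [-154.67208479  -57.16665111]
```

Request:
{"op": "play_rows", "data": {
  "commands": [
    [87,0,0,0,0],
    [87,0,0,0,0],
    [87,0,0,0,0],
    [87,0,0,0,0]
  ]
}}

```text
t: 1.83
position: [0.4873, -0.172, 0.2152]
tcp_rot: [[0.957, 0.291, 0.001], [0.291, -0.957, 0.001], [0.001, -0.001, -1.0]]
force: [-1.0, -0.0, 0.2]
width: 0.999
```

Run:
```python
from w2 import *
print(r.sense()['position'])
c=cam('wrist');s=r.sense();print(s['position'],s['t'])
save(c,'pics/w5.png',(120,0,320,170),4)
```

```text
[ 0.48732108 -0.17199422  0.21521604]
[ 0.48740522 -0.17181512  0.21520742] 1.8833
```

View pics/w5.png

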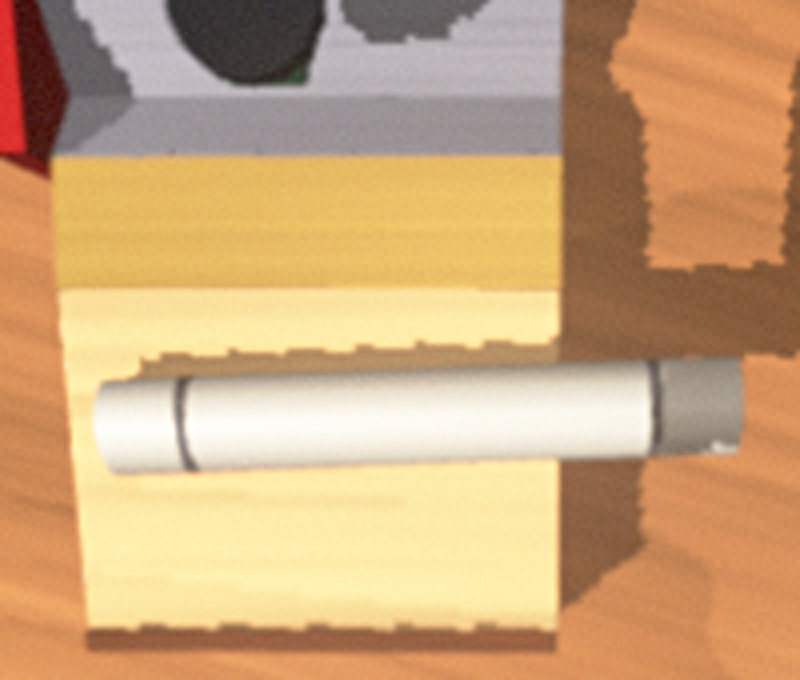

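Run:
```python
from w2 import *
c=cam('wrist')
save(c,'pics/w6.png',(120,0,320,170),4)
print(np.abs(cv2.imread('pics/w5.png').astype(int)-cv2.imread('pics/w6.png')).mean())
for nm,uv,z in [('edge -50,65',(60,290),.05),('-50,-65',(560,290),.05),('-18,65',(53,155),.045),('-18,-65',(562,155),.045),('-145,65',(87,648),.0525),('-145,-65',(555,648),.0525),('shaft+y',(97,428),.062),('shaft-y',(743,407),.062)]:
    a=onz(c,[(np.array(uv)+.5)/4-.5+np.array([120,0])],z)[0];print(nm,a.round(4),tocr(a).round(1))
print('tcp',tocr(r.sense()['position']))
```

```text
2.3106537990196077
edge -50,65 [ 0.5511 -0.0263  0.05  ] [-53.1  63.2]
-50,-65 [ 0.5886 -0.1502  0.05  ] [-52.3 -66.3]
-18,65 [ 0.5827 -0.0161  0.045 ] [-19.9  64. ]
-18,-65 [ 0.6203 -0.1409  0.045 ] [-19.3 -66.4]
-145,65 [ 0.4612 -0.0528  0.0525] [-146.8   63.3]
-145,-65 [ 0.4991 -0.1767  0.0525] [-145.7  -66.2]
shaft+y [ 0.5212 -0.0465  0.062 ] [-87.5  52.3]
shaft-y [ 0.5744 -0.2032  0.062 ] [ -81.  -113.1]
tcp [-155.35828292  -58.05106248]
```

```bash
sed -i 's/^P=.*/P=(0.6188,-0.0734,0.293)/' w2.py
cat > go.py <<'E'
from w2 import *
import sys
def go(x,y,z,yaw=None):
    s=r.sense();w=towd(x,y);p=s['position']
    R=s['tcp_rot'];cy=np.arctan2(R[1][0],R[0][0])
    print('t',s['t'],'cr',tocr(p).round(1),'z',round(p[2]*1e3,1),'yaw-P',round(cy-P[2],4),'F',np.round(s['force'],2))
    print('shift',((w-p[:2])*1e3).round(1),round((z-p[2])*1e3,1))
go(*map(float,sys.argv[1:4]))
E
python3 go.py -.118 -.03 .07; python3 go.py -.066 -.03 .07
```

```text
t 1.9333 cr [-154.1  -56.1] z 215.2 yaw-P 0.0029 F [ 0.46 -0.26  0.6 ]
shift [27.  35.4] -145.2
t 1.9333 cr [-154.1  -56.1] z 215.2 yaw-P 0.0029 F [ 0.46 -0.26  0.6 ]
shift [76.8 50.4] -145.2
```

Request:
{"op": "play_rows", "data": {
  "commands": [
    [87,14,18,-20,0],
    [87,27,35,-50,0],
    [87,27,35,-80,0],
    [87,27,35,-110,0],
    [87,27,35,-130,0],
    [87,27,35,-140,0],
    [87,27,35,-143,0],
    [87,27,35,-143,0],
    [87,27,35,-143,0]
  ]
}}

```text
t: 2.68
position: [0.5155, -0.137, 0.0734]
tcp_rot: [[0.957, 0.291, 0.003], [0.291, -0.957, 0.001], [0.003, 0.0, -1.0]]
force: [-0.6, 0.0, 0.3]
width: 1.0
```

```bash
python3 go.py -.066 -.03 .072;python3 - <<'E'
from w2 import *
c=cam('wrist');save(c,'pics/w7.png',None,1.5)
c=cam('side');save(c,'pics/d7.png',(190,110,310,240),5)
E
```

```text
t 2.6833 cr [-117.3  -31.1] z 73.4 yaw-P 0.0023 F [-0.61  0.03  0.28]
shift [48.8 15.9] -1.4
```

View pics/w7.png

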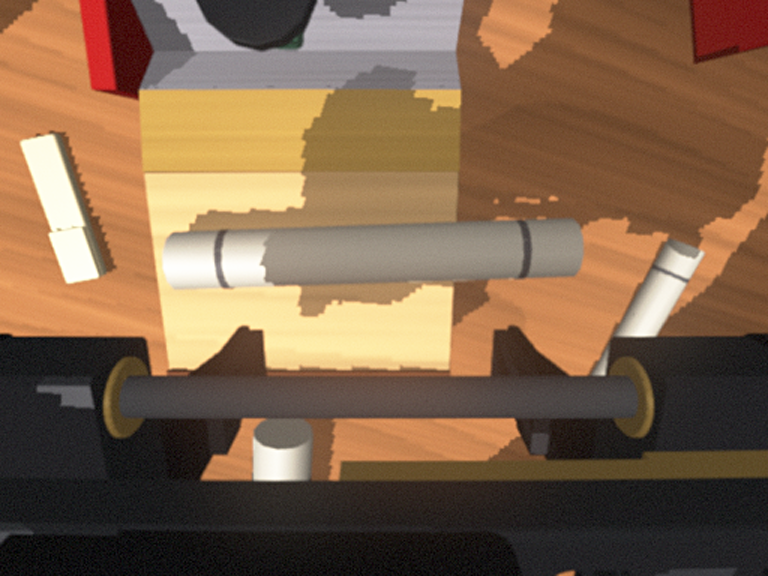

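View pics/d7.png

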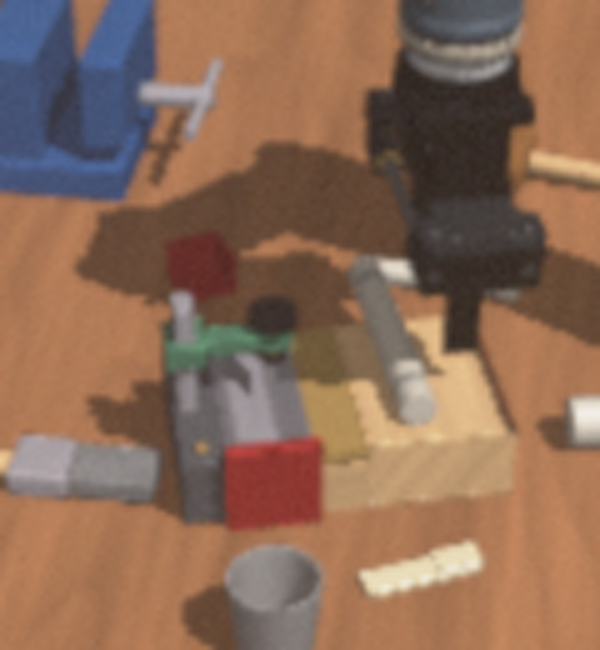

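Request:
{"op": "play_rows", "data": {
  "commands": [
    [87,2.9,0.9,-2,0],
    [87,5.7,1.7,-2,0],
    [87,8.6,2.6,-2,0],
    [87,10.5,3.2,-2,0],
    [87,12.4,3.8,-2,0],
    [87,14.4,4.3,-2,0],
    [87,16.3,4.9,-2,0],
    [87,18.2,5.5,-2,0],
    [87,20.1,6.1,-2,0],
    [87,22,6.7,-2,0],
    [87,23.9,7.2,-2,0],
    [87,25.8,7.8,-2,0]
  ]
}}

```text
t: 3.78
position: [0.5416, -0.1292, 0.0717]
tcp_rot: [[0.957, 0.291, 0.004], [0.291, -0.957, 0.0], [0.004, 0.001, -1.0]]
force: [0.1, 0.3, -0.1]
width: 1.0
```

```bash
python3 go.py -.066 -.03 .071;python3 - <<'E'
from w2 import *
c=cam('wrist');save(c,'pics/w8.png',None,1.5)
E
```

```text
t 3.7833 cr [-90.  -31.1] z 71.7 yaw-P 0.0024 F [ 0.08  0.29 -0.11]
shift [22.6  8. ] -0.7
```

View pics/w8.png

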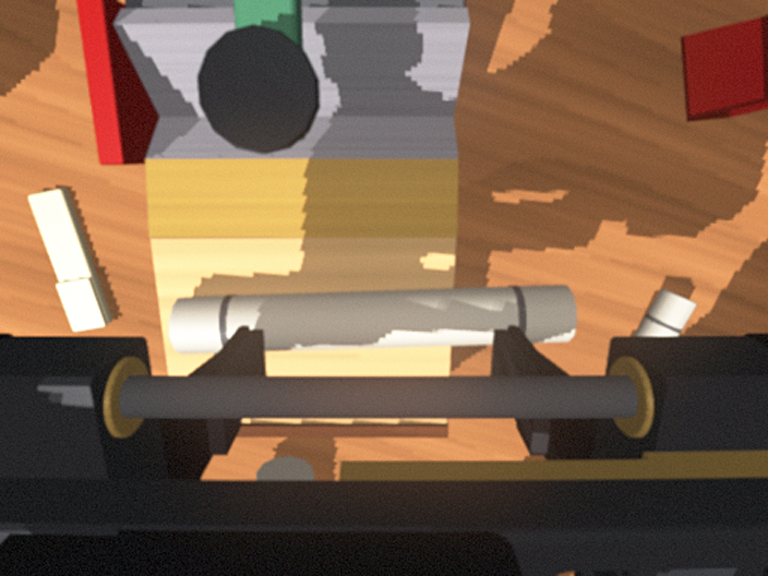

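Request:
{"op": "play_rows", "data": {
  "commands": [
    [87,1.9,0.6,0,0],
    [87,3.8,1.2,0,0],
    [87,5.7,1.7,0,0],
    [87,7.7,2.3,0,0],
    [87,9.6,2.9,0,0],
    [87,11.5,3.5,0,0],
    [87,13.4,4,0,0],
    [87,15.3,4.6,0,0],
    [87,17.2,5.2,0,0],
    [87,19.1,5.8,0,0]
  ]
}}

```text
t: 4.67
position: [0.5614, -0.1231, 0.0718]
tcp_rot: [[0.957, 0.291, 0.004], [0.291, -0.957, 0.0], [0.004, 0.001, -1.0]]
force: [-0.0, -0.5, -0.1]
width: 0.998
```

```bash
python3 go.py -.066 -.03 .071;python3 - <<'E'
from w2 import *
c=cam('wrist');save(c,'pics/w9.png',None,1.5)
E
```

```text
t 4.6667 cr [-69.3 -31. ] z 71.8 yaw-P 0.0028 F [-0.01 -0.48 -0.11]
shift [2.9 1.9] -0.8
```

View pics/w9.png

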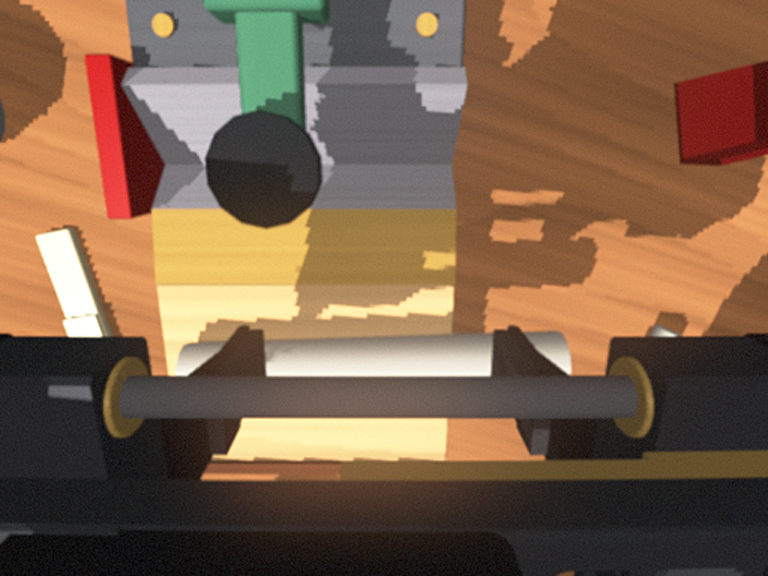

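Run:
```python
from w2 import *
c=cam('side');save(c,'pics/d10.png',(190,110,310,240),6)
c=cam('scene');save(c,'pics/s10.png',(170,120,300,240),6)
```

```text
(no output)
```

View pics/d10.png

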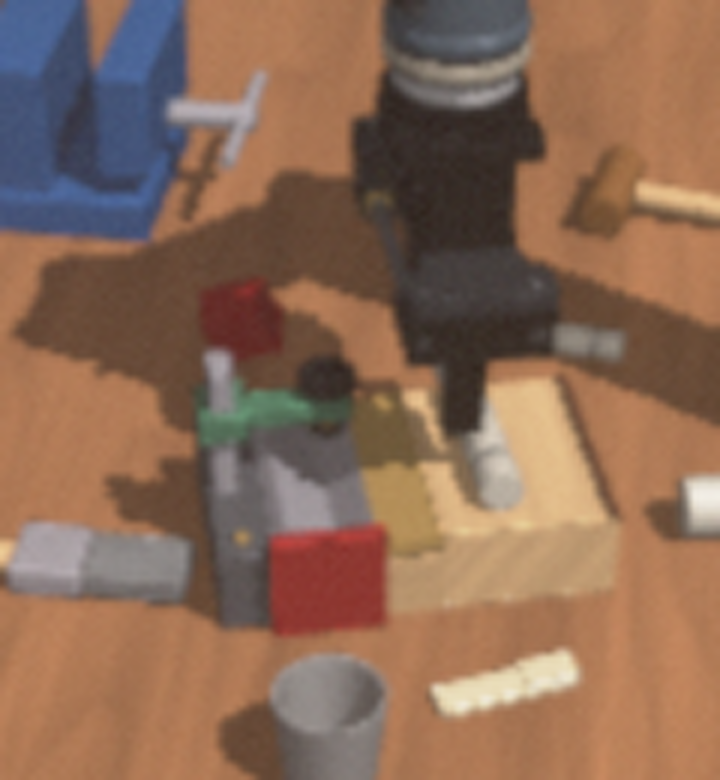

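View pics/s10.png

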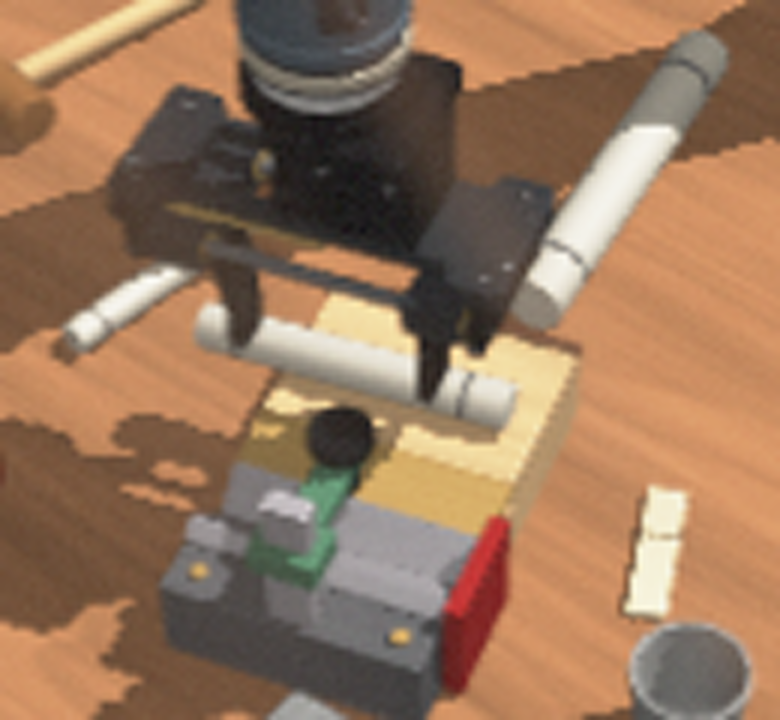

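Run:
```python
from w2 import *
S=cam('scene');D=cam('side')
a=tri(S,(430/6+169.6,398/6+119.6),D,(460/6+189.6,430/6+109.6));print(a,tocr(a[0]))
s=r.sense();p=s['position'];R=s['tcp_rot']
for yy in(-.05,.05):
  X=p+R@np.array([0,yy,.014]);print(X,tocr(X),proj(S,X)*6-np.array([170,120])*6,proj(D,X)*6-np.array([190,110])*6)
```

```text
(array([ 0.55112686, -0.07684485,  0.07628511]), np.float64(0.0036977235423355536)) [-65.78398884  16.24770551]
[ 0.54657398 -0.07532708  0.05770692] [-69.70446138  19.01577839] [[435.91302064 413.69008403]] [[462.77664649 460.97561656]]
[ 0.57571717 -0.1709862   0.05778904] [-69.43210902 -80.98381701] [[245.69953315 356.37821798]] [[428.6555032  354.98247341]]
```

Request:
{"op": "play_rows", "data": {
  "commands": [
    [87,0,0,10,0],
    [87,0,0,20,0],
    [87,-10,-3,20,0],
    [87,-24,-7,20,0],
    [87,-38,-11.5,20,0],
    [87,-47,-14,15,0],
    [87,-47,-14,5,0],
    [87,-47,-14,-3,0],
    [87,-47,-14,-8,0],
    [87,-47,-14,-11,0],
    [87,-47,-14,-13,0],
    [87,-47,-14,-13,0]
  ]
}}

```text
t: 5.92
position: [0.5143, -0.1367, 0.058]
tcp_rot: [[0.956, 0.292, 0.003], [0.292, -0.956, 0.001], [0.004, 0.0, -1.0]]
force: [1.0, 0.1, 0.0]
width: 1.002
```

```bash
python3 go.py -.066 -.03 .057;python3 - <<'E'
from w2 import *
c=cam('side');save(c,'pics/d11.png',(210,110,310,210),7)
c=cam('scene');save(c,'pics/s11.png',(170,120,300,240),6)
E
```

```text
t 5.9167 cr [-118.3  -30.4] z 58.0 yaw-P 0.0034 F [1.04 0.1  0.05]
shift [50.  15.5] -1.0
```

View pics/d11.png

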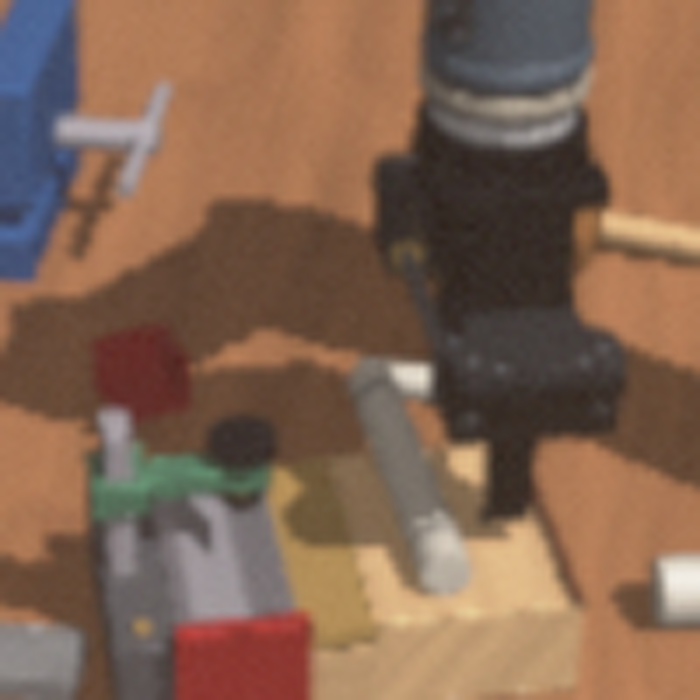

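View pics/s11.png

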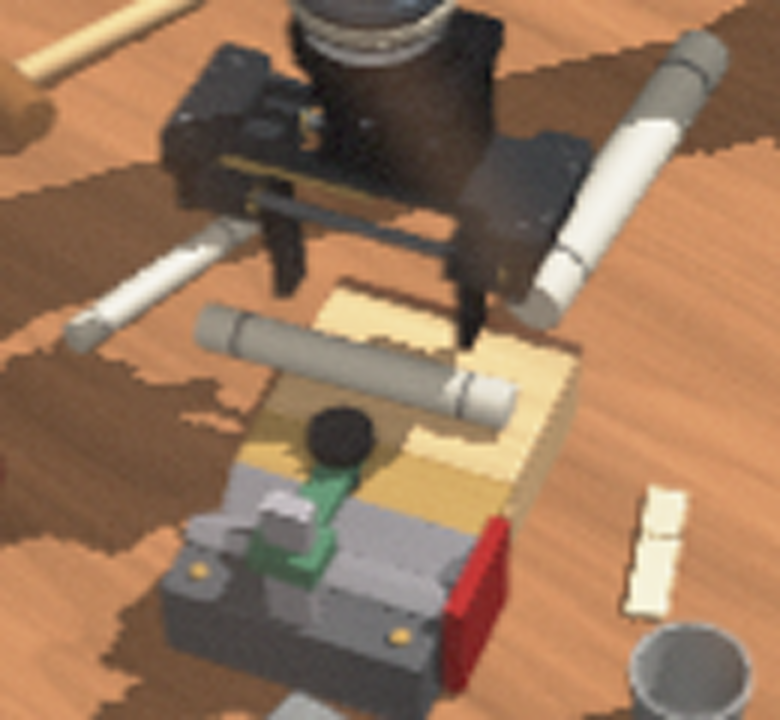

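Run:
```python
from w2 import *
S=cam('scene');D=cam('side')
for v in [((467,343),(507,513))]:
  a=tri(S,np.array(v[0])/6+[169.6,119.6],D,np.array(v[1])/7+[209.6,109.6]);print(a,tocr(a[0]))
s=r.sense();p=s['position'];R=s['tcp_rot']
for k in (0,.014):
  X=p+R@np.array([0,-.05,k]);print(X,tocr(X),proj(S,X)*6-np.array([170,120])*6,proj(D,X)*7-np.array([210,110])*7)
```

```text
(array([ 0.50178317, -0.09371022,  0.06238845]), np.float64(0.004184241986187498)) [-117.89588602   14.35283455]
[ 0.49992674 -0.08927093  0.05890652] [-118.39101709   19.13910657] [[473.6564655  343.20702649]] [[504.47162673 526.09700367]]
[ 0.49999428 -0.08926585  0.04490668] [-118.32488914   19.12446602] [[473.34359242 362.68080245]] [[502.66401299 550.34371622]]
```

Request:
{"op": "play_rows", "data": {
  "commands": [
    [87,0,0,-3,0],
    [87,3.8,1.2,-3,0],
    [87,7.7,2.3,-3,0],
    [87,10.5,3.2,-3,0],
    [87,12.4,3.8,-3,0],
    [87,14.4,4.3,-3,0],
    [87,16.3,4.9,-3,0],
    [87,18.2,5.5,-3,0],
    [87,20.1,6.1,-3,0],
    [87,22,6.7,-3,0],
    [87,23.9,7.2,-3,0],
    [87,25.8,7.8,-3,0]
  ]
}}

```text
t: 7.12
position: [0.5405, -0.1293, 0.056]
tcp_rot: [[0.957, 0.291, 0.005], [0.291, -0.957, 0.0], [0.005, 0.001, -1.0]]
force: [0.1, -0.2, -0.3]
width: 1.0
```

```bash
python3 go.py -.066 -.03 .055;python3 - <<'E'
from w2 import *
c=cam('wrist');save(c,'pics/w12.png',None,1.5)
E
```

```text
t 7.1167 cr [-91.1 -30.9] z 56.0 yaw-P 0.0028 F [ 0.1  -0.16 -0.27]
shift [23.8  8.1] -1.0
```

View pics/w12.png

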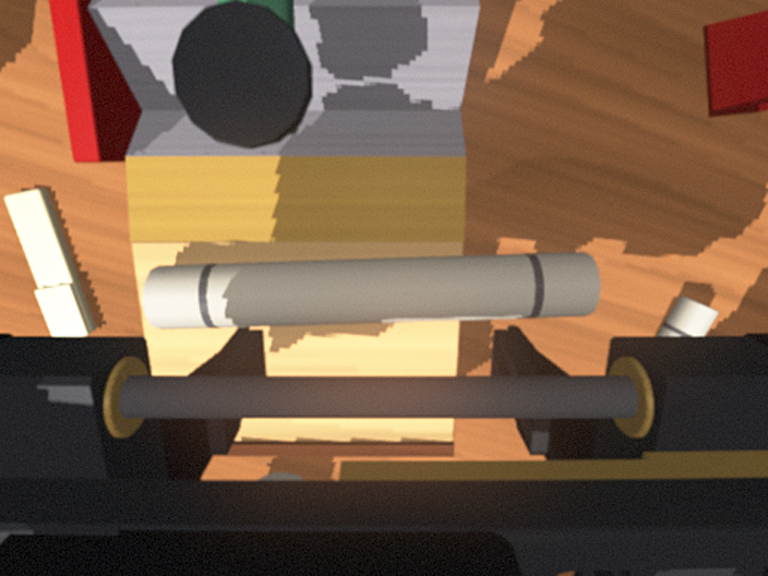

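Request:
{"op": "play_rows", "data": {
  "commands": [
    [87,1.9,0.6,0,0],
    [87,3.8,1.2,0,0],
    [87,5.7,1.7,0,0],
    [87,7.7,2.3,0,0],
    [87,9.6,2.9,0,0],
    [87,11.5,3.5,0,0],
    [87,13.4,4,0,0],
    [87,15.3,4.6,0,0]
  ]
}}

```text
t: 7.83
position: [0.5566, -0.1244, 0.056]
tcp_rot: [[0.956, 0.292, 0.006], [0.292, -0.956, 0.001], [0.006, 0.001, -1.0]]
force: [-0.0, 0.1, 0.5]
width: 0.999
```

```bash
python3 go.py -.066 -.03 .055;python3 - <<'E'
from w2 import *
c=cam('wrist');save(c,'pics/w13.png',None,1.5)
E
```

```text
t 7.8333 cr [-74.3 -30.8] z 56.0 yaw-P 0.0031 F [-0.05  0.11  0.48]
shift [7.7 3.2] -1.0
```

View pics/w13.png

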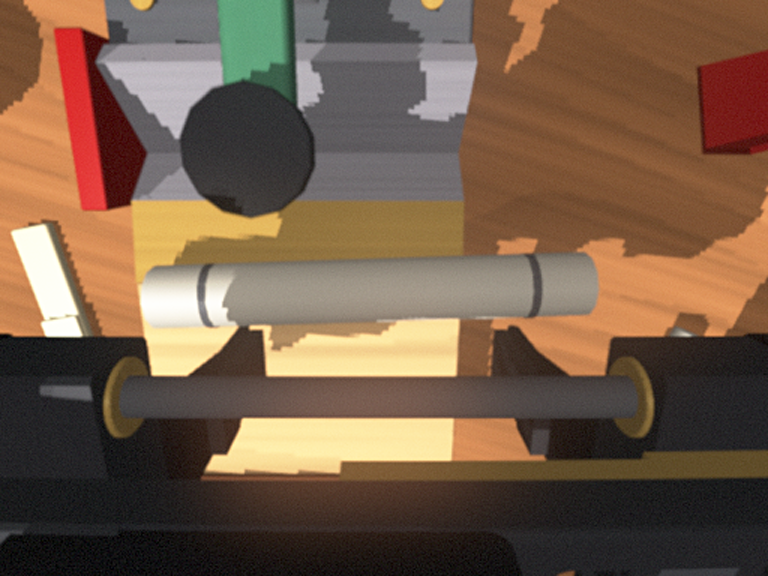

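Request:
{"op": "play_rows", "data": {
  "commands": [
    [87,1.5,0.4,0,0],
    [87,3,0.9,0,0],
    [87,4.3,1.3,0,0],
    [87,5.7,1.7,0,0],
    [87,7.2,2.2,0,0],
    [87,8.6,2.6,0,0],
    [87,8.6,2.6,0,0]
  ]
}}

```text
t: 8.47
position: [0.5661, -0.1214, 0.0561]
tcp_rot: [[0.956, 0.292, 0.007], [0.292, -0.956, 0.001], [0.007, 0.001, -1.0]]
force: [1.4, 0.1, -0.4]
width: 0.998
```

```bash
python3 go.py -.066 -.03 .055;python3 - <<'E'
from w2 import *
c=cam('wrist');save(c,'pics/w14.png',None,1.5)
E
```

```text
t 8.4667 cr [-64.3 -30.7] z 56.1 yaw-P 0.0035 F [ 1.39  0.12 -0.41]
shift [-1.8  0.2] -1.1
```

View pics/w14.png

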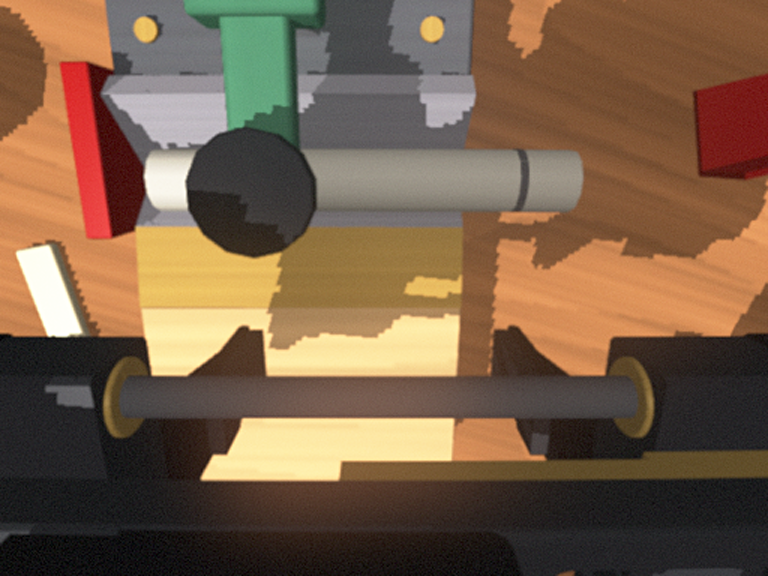

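```bash
python3 - <<'E'
from w2 import *
c=cam('wrist');save(c,'pics/w15.png',None,1)
d=np.abs(cv2.imread('pics/w15.png').astype(int)-cv2.resize(cv2.imread('pics/w14.png'),(512,384),interpolation=cv2.INTER_AREA)).mean();print(d)
for n,uv,z in [('-y',(582,181),.044),('+y',(145,180),.044),('ramp r',(463,226),.045),('ramp l',(136,227),.045),('button',(252,192),.113),('deck r',(461,307),.05)]:
    a=onz(c,[(np.array(uv)+.5)/1.5-.5],z)[0];print(n,a.round(4),tocr(a).round(1))
E
python3 go.py -.066 -.03 .055
```

```text
3.1231452094184027
-y [ 0.6505 -0.1803  0.044 ] [  -0.6 -111.5]
+y [ 0.6006 -0.0164  0.044 ] [-1.  59.9]
ramp r [ 0.62   -0.1414  0.045 ] [-18.5 -65.5]
ramp l [ 0.5814 -0.0164  0.045 ] [-19.4  65.3]
button [ 0.6189 -0.0739  0.113 ] [-0.1 -0.5]
deck r [ 0.5891 -0.1507  0.05  ] [-50.8 -65.5]
t 8.5667 cr [-64.7 -30.8] z 56.0 yaw-P 0.0033 F [ 0.01 -0.14  0.18]
shift [-1.4  0.4] -1.0
```

```bash
python3 - <<'E'
from w2 import *
c=cam('wrist')
for n,uv,z in [('c1',(695,92),.03),('c2',(700,178),.03),('c2b',(700,178),.0)]:
    a=onz(c,[(np.array(uv)+.5)/1.5-.5],z)[0];print(n,a.round(4),tocr(a).round(1))
s=r.sense();print(s['joint_positions'])
E
python3 go.py -.0 -.135 .18
```

```text
c1 [ 0.6979 -0.2165  0.03  ] [  34.4 -159.9]
c2 [ 0.6676 -0.2343  0.03  ] [   0.3 -168.2]
c2b [ 0.6724 -0.2546  0.    ] [  -1.  -188.9]
[ 0.33235865  0.50969675 -0.25285478  1.9031084   0.17908526  0.74414725
 -1.29568082]
t 8.6167 cr [-64.8 -30.8] z 56.0 yaw-P 0.0032 F [ 0.03  0.16 -0.12]
shift [ 92.1 -81.1] 124.0
```

Request:
{"op": "play_rows", "data": {
  "commands": [
    [87,0,0,35,0],
    [87,0,0,70,0],
    [60,0,0,105,0],
    [40,10,-9,120,0.12],
    [20,25,-22,120,0.24],
    [0,40,-36,120,0.36],
    [0,55,-50,120,0.48],
    [0,70,-62,120,0.6],
    [0,82,-72,120,0.72],
    [0,92,-81,120,0.84],
    [0,92,-81,120,0.96],
    [0,92,-81,120,1.08]
  ]
}}

```text
t: 9.62
position: [0.6577, -0.2037, 0.1754]
tcp_rot: [[0.189, 0.982, 0.002], [0.982, -0.189, 0.006], [0.006, 0.001, -1.0]]
force: [-0.5, 0.2, 0.3]
width: 0.326
```

```bash
python3 go.py 0 -.135 .08
```

```text
t 9.6167 cr [  -0.3 -136. ] z 175.4 yaw-P 1.0876 F [-0.51  0.2   0.34]
shift [0. 1.] -95.4
```

Request:
{"op": "play_rows", "data": {
  "commands": [
    [0,0,0,0,0.12],
    [0,0,0,0,0.24],
    [0,0,0,0,0.36],
    [0,0,0,-20,0.483],
    [0,0,0,-45,0.483],
    [0,0,0,-70,0.483],
    [0,0,0,-80,0.483],
    [0,0,0,-80,0.483]
  ]
}}

```text
t: 10.28
position: [0.6555, -0.2036, 0.0922]
tcp_rot: [[-0.289, 0.957, -0.007], [0.957, 0.289, 0.008], [0.009, -0.005, -1.0]]
force: [-0.3, -0.5, -0.6]
width: 0.002
```

```bash
python3 go.py 0 -.132 .052;python3 - <<'E'
from w2 import *
print(r.sense()['width'])
c=cam('wrist');save(c,'pics/w16.png',None,1.5)
c=cam('scene');save(c,'pics/s16.png',(170,120,300,240),6)
c=cam('side');save(c,'pics/d16.png',(190,110,310,240),6)
E
```

```text
t 10.2833 cr [  -2.5 -135.3] z 92.2 yaw-P 1.5705 F [-0.35 -0.5  -0.57]
shift [1.4 3.9] -40.2
0.002321894578820403
```

View pics/w16.png

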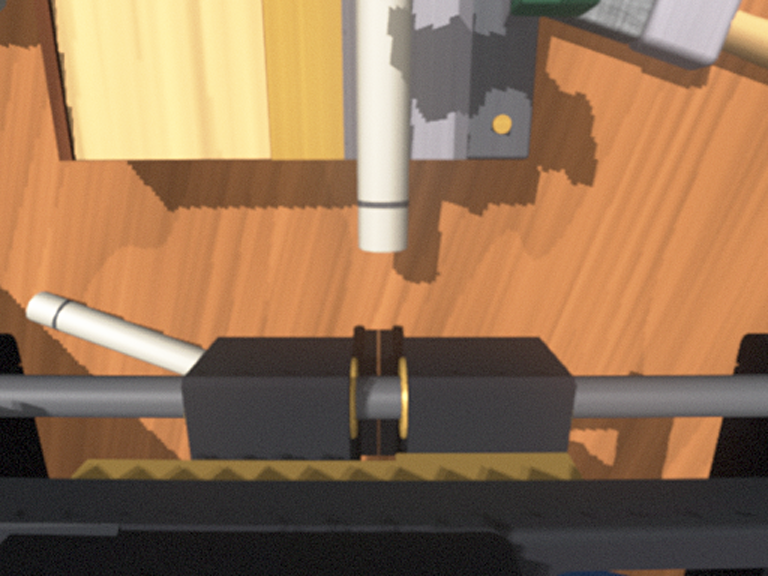

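View pics/s16.png

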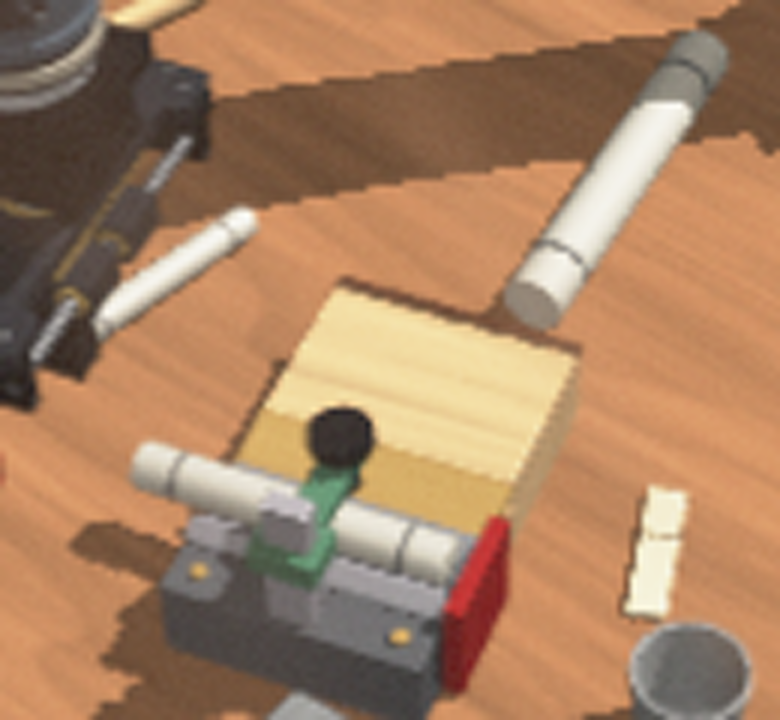

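View pics/d16.png

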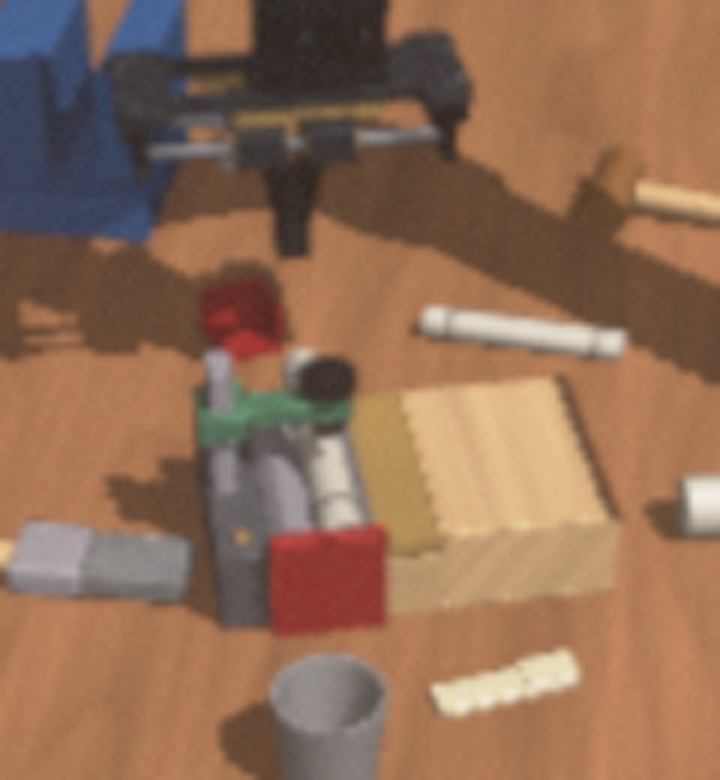

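Run:
```python
from w2 import *
D=cam('side');S=cam('scene')
for n,uv in dict(visecorner=(150,238),handle=(0,0)).items():
    a=onz(D,[np.array(uv)/6+[189.6,109.6]],0)[0];print(n,a,tocr(a))
# scene full vise corners at z=0
for uv in [(115,203),(88,222),(127,177)]:
    a=onz(S,[uv],0)[0];print(uv,a,tocr(a))
s=r.sense();p=s['position'];R=s['tcp_rot']
for k in (0,.007,.014,.02):
  X=p+R@np.array([0,0,k]);print(k,proj(D,X)*6-np.array([190,110])*6)
c=cam('wrist')
for n,uv in [('end-y',(383,250)),]:
    for z in(.044,.032): print(n,z,tocr(onz(c,[(np.array(uv)+.5)/1.5-.5],z)[0]))
```

```text
visecorner [ 0.78291022 -0.36564723  0.        ] [  72.70761874 -327.19139419]
handle [ 0.97471228 -0.69700638  0.        ] [ 160.63037988 -699.82594756]
(115, 203) [ 7.87689215e-01 -3.67845773e-01  1.11022302e-16] [  76.64794875 -330.67653706]
(88, 222) [ 0.8830049 -0.3734482  0.       ] [ 166.28331551 -363.56981613]
(127, 177) [ 0.69486968 -0.42104317  0.        ] [ -27.5805544  -354.79808608]
0 [[291.25810518 253.60378237]]
0.007 [[291.42732175 264.06967557]]
0.014 [[291.59575716 274.46750077]]
0.02 [[291.73951086 283.32618419]]
end-y 0.044 [   3.8969983  -110.19173567]
end-y 0.032 [   4.05734061 -112.65636676]
```

Request:
{"op": "play_rows", "data": {
  "commands": [
    [0,2.4,4,-15,0],
    [0,2.4,4,-30,0],
    [0,2.4,4,-42,0],
    [0,2.4,4,-49,0],
    [0,2.4,4,-52,0],
    [0,2.4,4,-52,0],
    [0,2.4,4,-52,0]
  ]
}}

```text
t: 11.17
position: [0.6613, -0.1997, 0.045]
tcp_rot: [[-0.289, 0.957, 0.001], [0.957, 0.289, 0.006], [0.005, 0.003, -1.0]]
force: [0.6, 0.2, 1.3]
width: 0.007
```

```bash
python3 go.py 0 -.11 .04;python3 - <<'E'
from w2 import *
c=cam('wrist');save(c,'pics/w17.png',None,1.5)
c=cam('side');save(c,'pics/d17.png',(190,110,310,240),6)
E
```

```text
t 11.1667 cr [   4.3 -133.2] z 45.0 yaw-P 1.5707 F [0.56 0.19 1.25]
shift [-10.8  20.9] -5.0
```

View pics/w17.png

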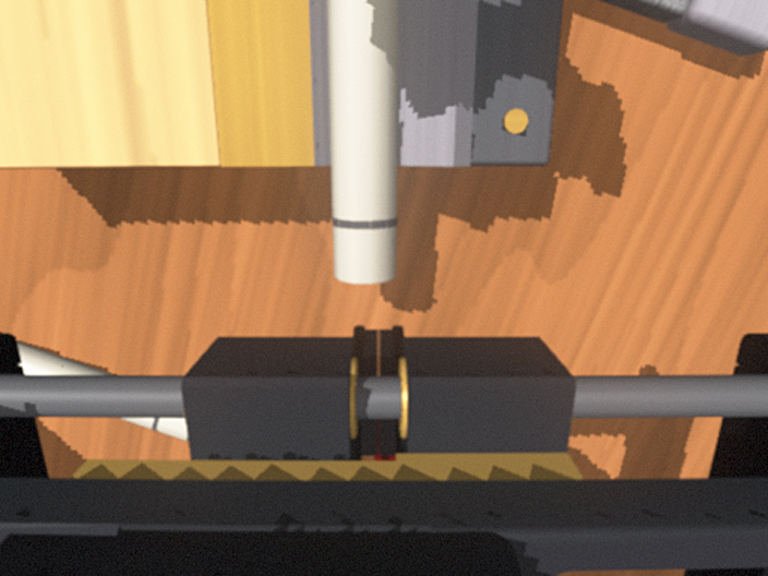

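View pics/d17.png

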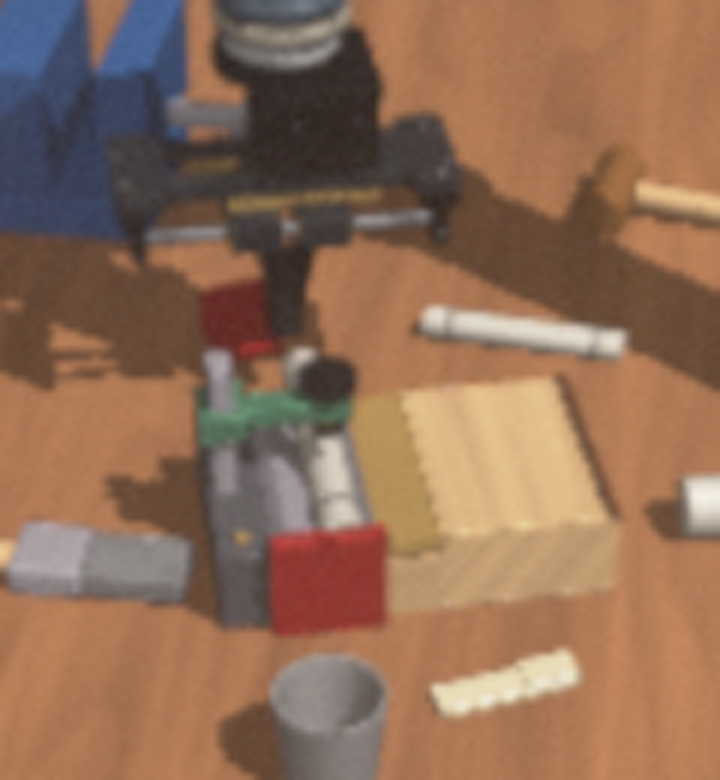

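```bash
for i in 1 2 3; do python3 -c "
from w2 import *
imaging.camera('side')"; python3 go.py 0 -.11 .04; done
python3 - <<'E'
from w2 import *
D=cam('side')
s=r.sense();p=s['position'];R=s['tcp_rot']
for k in (-.007,0,.007,.014):
  X=p+R@np.array([0,0,k]);print(k,proj(D,X)*6-np.array([190,110])*6)
c=cam('scene');save(c,'pics/s18.png',(100,120,230,240),6)
E
```

```text
t 11.3167 cr [   4.7 -133.5] z 46.0 yaw-P 1.5705 F [ 0.26 -0.25  0.03]
shift [-11.2  21.1] -6.0
t 11.3667 cr [   4.6 -133.4] z 46.0 yaw-P 1.5705 F [ 0.48 -0.02  0.47]
shift [-11.2  21.1] -6.0
t 11.4167 cr [   4.5 -133.4] z 45.9 yaw-P 1.5706 F [ 0.17 -0.59 -0.31]
shift [-11.1  21.1] -5.9
-0.007 [[287.18104971 322.07916446]]
0 [[287.3554828  332.12843463]]
0.007 [[287.52909853 342.11299416]]
0.014 [[287.70190042 352.03339233]]
```

View pics/s18.png

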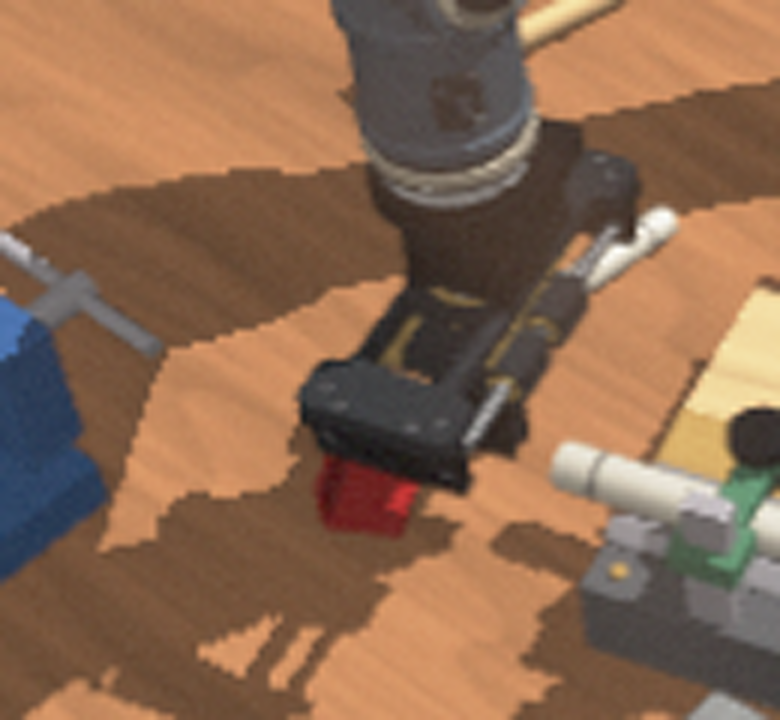

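Run:
```python
from w2 import *
s=r.sense();print(np.round(s['joint_positions'],3),np.round(s['effort'],1),np.round(s['dq'],3),np.round(s['ft_torque'],2))
```

```text
[ 0.587  0.725 -0.536  1.61   0.431  0.926  0.193] [ -0.  -56.2  -8.2 -18.9  -0.1   0.   -0. ] [-0.     0.003  0.     0.002  0.002  0.     0.   ] [-0.05 -0.08  0.04]
```

Request:
{"op": "play_rows", "data": {
  "commands": [
    [0,-5,2,-2,0],
    [0,-5,2,-4,0],
    [0,-5,2,-4,0],
    [0,-5,2,-4,0]
  ]
}}

```text
t: 11.85
position: [0.6562, -0.1978, 0.0415]
tcp_rot: [[-0.289, 0.957, 0.002], [0.957, 0.289, 0.005], [0.004, 0.003, -1.0]]
force: [-0.2, -1.0, -0.3]
width: 0.006
```

```bash
python3 go.py 0 -.11 .04
```

```text
t 11.85 cr [-1.000e-01 -1.299e+02] z 41.5 yaw-P 1.5707 F [-0.16 -1.   -0.33]
shift [-5.7 19.1] -1.5
```

Request:
{"op": "play_rows", "data": {
  "commands": [
    [0,-0.6,1.9,0,0],
    [0,-1.2,3.8,0,0],
    [0,-1.7,5.7,0,0],
    [0,-2.3,7.7,0,0],
    [0,-2.6,8.6,0,0],
    [0,-2.9,9.6,0,0],
    [0,-3.2,10.5,0,0],
    [0,-3.5,11.5,0,0],
    [0,-3.5,11.5,0,0]
  ]
}}

```text
t: 12.6
position: [0.6527, -0.186, 0.0415]
tcp_rot: [[-0.289, 0.957, 0.002], [0.957, 0.289, 0.005], [0.005, 0.003, -1.0]]
force: [-0.5, -0.5, -0.0]
width: 0.004
```

```bash
python3 go.py 0 -.1015 .04;python3 - <<'E'
from w2 import *
c=cam('wrist');save(c,'pics/w19.png',None,1.5)
E
```

```text
t 12.6 cr [-1.000e-01 -1.176e+02] z 41.5 yaw-P 1.5709 F [-0.53 -0.52 -0.02]
shift [-4.6 15.4] -1.5
```

View pics/w19.png

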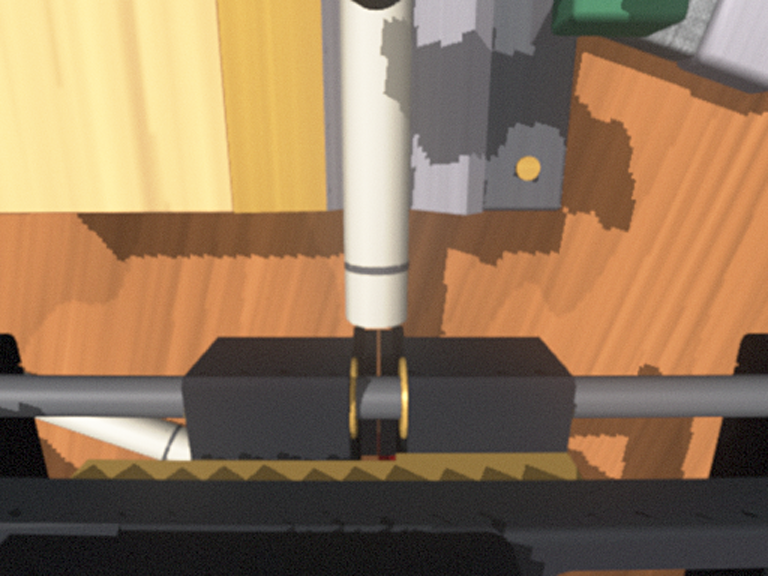

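Request:
{"op": "play_rows", "data": {
  "commands": [
    [0,-0.3,1,0,0],
    [0,-0.6,1.9,0,0],
    [0,-0.9,2.9,0,0],
    [0,-1.2,3.8,0,0],
    [0,-1.4,4.8,0,0],
    [0,-1.7,5.7,0,0],
    [0,-2,6.7,0,0],
    [0,-2.3,7.7,0,0],
    [0,-2.6,8.6,0,0]
  ]
}}

```text
t: 13.4
position: [0.65, -0.1776, 0.0415]
tcp_rot: [[-0.289, 0.957, 0.002], [0.957, 0.289, 0.005], [0.004, 0.003, -1.0]]
force: [0.4, -0.9, -0.5]
width: 0.002
```

```bash
python3 go.py 0 -.1015 .04;python3 - <<'E'
from w2 import *
c=cam('wrist');save(c,'pics/w20.png',None,1.5)
c=cam('side');save(c,'pics/d20.png',(220,140,280,220),8)
E
```

```text
t 13.4 cr [  -0.2 -108.8] z 41.5 yaw-P 1.5707 F [ 0.4  -0.9  -0.54]
shift [-1.9  7. ] -1.5
```

View pics/w20.png

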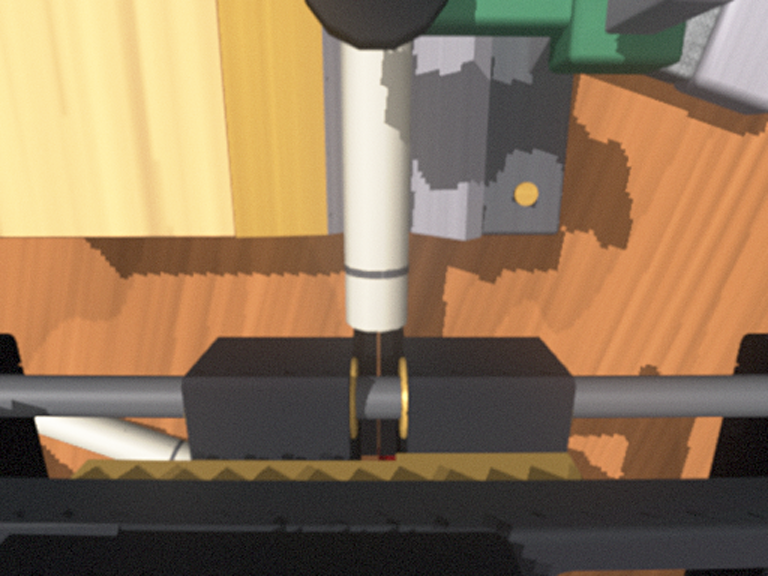

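View pics/d20.png

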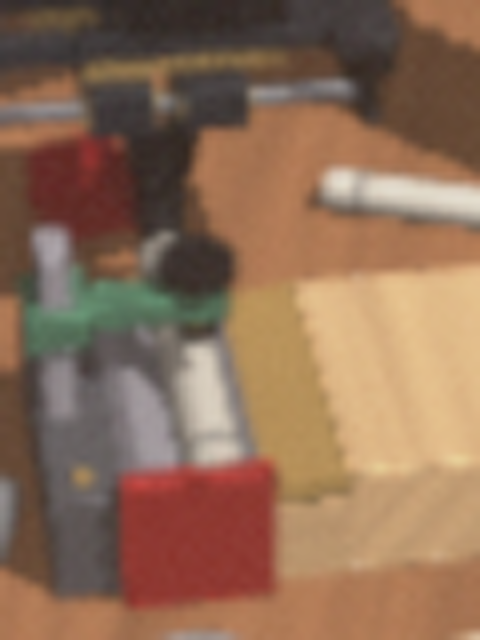

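Request:
{"op": "play_rows", "data": {
  "commands": [
    [0,-0.2,0.6,0,0],
    [0,-0.3,1.1,0,0],
    [0,-0.5,1.7,0,0],
    [0,-0.7,2.3,0,0],
    [0,-0.9,2.9,0,0],
    [0,-0.9,2.9,0,0]
  ]
}}

```text
t: 14.0
position: [0.649, -0.1741, 0.0415]
tcp_rot: [[-0.289, 0.957, 0.002], [0.957, 0.289, 0.005], [0.005, 0.003, -1.0]]
force: [0.2, -2.4, -0.3]
width: 0.006
```

Request:
{"op": "play_rows", "data": {
  "commands": [
    [0,-0.2,0.5,0,0],
    [0,-0.3,1,0,0],
    [0,-0.3,1,0,0]
  ]
}}

```text
t: 14.25
position: [0.6489, -0.1739, 0.0416]
tcp_rot: [[-0.289, 0.957, 0.002], [0.957, 0.289, 0.005], [0.004, 0.003, -1.0]]
force: [1.2, -2.7, -1.3]
width: 0.002
```

```bash
python3 go.py 0 -.1015 .04
```

```text
t 14.25 cr [  -0.2 -104.9] z 41.6 yaw-P 1.5709 F [ 1.22 -2.72 -1.26]
shift [-0.8  3.3] -1.6
```

Request:
{"op": "play_rows", "data": {
  "commands": [
    [0,-0.3,1,0,0],
    [0,-0.6,2,0,0],
    [0,-0.6,2,0,0],
    [0,-0.6,2,0,0]
  ]
}}

```text
t: 14.58
position: [0.6488, -0.1739, 0.0418]
tcp_rot: [[-0.288, 0.958, 0.003], [0.958, 0.288, 0.002], [0.001, 0.004, -1.0]]
force: [1.4, -6.4, -1.3]
width: -0.001
```

```bash
python3 go.py 0 -.1015 .04;python3 - <<'E'
from w2 import *
c=cam('scene');save(c,'pics/s21.png',(180,180,270,250),8)
c=cam('side');save(c,'pics/d21.png',(220,140,280,220),8)
E
python3 go.py 0 -.1015 .04
```

```text
t 14.5833 cr [  -0.3 -104.9] z 41.8 yaw-P 1.5698 F [ 1.42 -6.36 -1.32]
shift [-0.7  3.3] -1.8
t 14.6833 cr [  -0.3 -104.9] z 41.8 yaw-P 1.5697 F [ 1.8  -5.19 -1.11]
shift [-0.7  3.3] -1.8
```

View pics/s21.png

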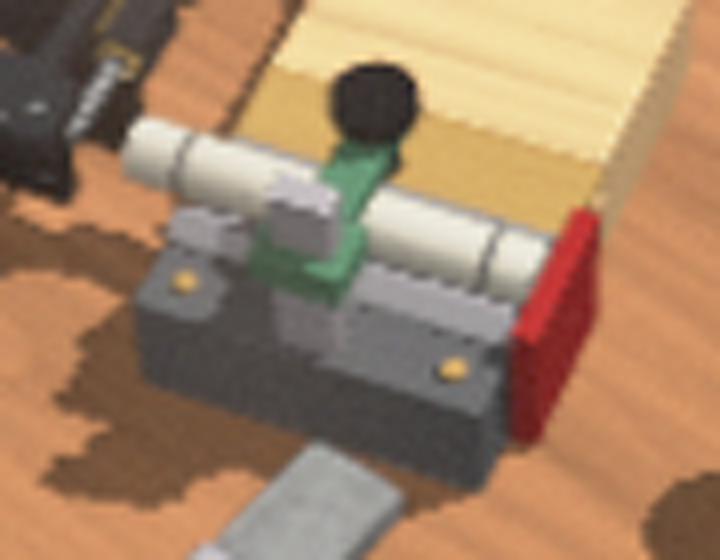

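View pics/d21.png

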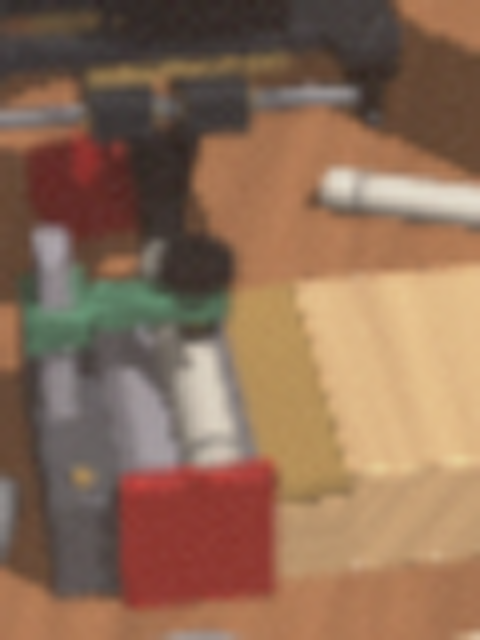

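Request:
{"op": "play_rows", "data": {
  "commands": [
    [0,0.9,-2.9,0,0],
    [0,2.3,-7.7,0,0],
    [0,4.3,-14.4,5,0],
    [0,4.3,-14.4,25,0],
    [0,4.3,-14.4,60,0],
    [0,4.3,-14.4,95,0],
    [0,4.3,-14.4,125,-0.12],
    [0,4.3,-14.4,135,-0.24],
    [0,4.3,-14.4,135,-0.36],
    [0,0,0,135,-0.48],
    [0,-6,20,135,-0.6],
    [0,-12,40,135,-0.72]
  ]
}}

```text
t: 15.68
position: [0.6365, -0.1334, 0.177]
tcp_rot: [[0.422, 0.907, 0.004], [0.907, -0.422, 0.001], [0.002, 0.003, -1.0]]
force: [0.2, 0.4, 0.1]
width: 0.005
```

```bash
python3 go.py 0 0 .16
```

```text
t 15.6833 cr [ -0.4 -62.5] z 177.0 yaw-P 0.8427 F [0.16 0.43 0.09]
shift [-17.7  60. ] -17.0
```

Request:
{"op": "play_rows", "data": {
  "commands": [
    [0,-5,17,0,-0.12],
    [0,-10,34,0,-0.24],
    [0,-15,50,0,-0.36],
    [0,-17.7,60,0,-0.48],
    [0,-17.7,60,0,-0.6],
    [0,-17.7,60,-5,-0.72],
    [0,-17.7,60,-15,-0.84],
    [0,-17.7,60,-25,-0.84],
    [0,-17.7,60,-32,-0.84],
    [0,-17.7,60,-32,-0.84]
  ]
}}

```text
t: 16.52
position: [0.6174, -0.073, 0.143]
tcp_rot: [[0.956, 0.294, -0.001], [0.294, -0.956, -0.002], [-0.001, 0.001, -1.0]]
force: [-0.6, 0.0, -0.2]
width: 0.006
```

```bash
python3 go.py 0 0 .13;python3 - <<'E'
from w2 import *
c=cam('wrist');save(c,'pics/w22.png',None,1.5)
c=cam('scene');save(c,'pics/s22.png',(180,160,280,250),7)
c=cam('side');save(c,'pics/d22.png',(210,120,290,220),6)
E
```

```text
t 16.5167 cr [-1.2  0.8] z 143.0 yaw-P 0.0056 F [-0.65  0.03 -0.25]
shift [ 1.4 -0.4] -13.0
```

View pics/w22.png

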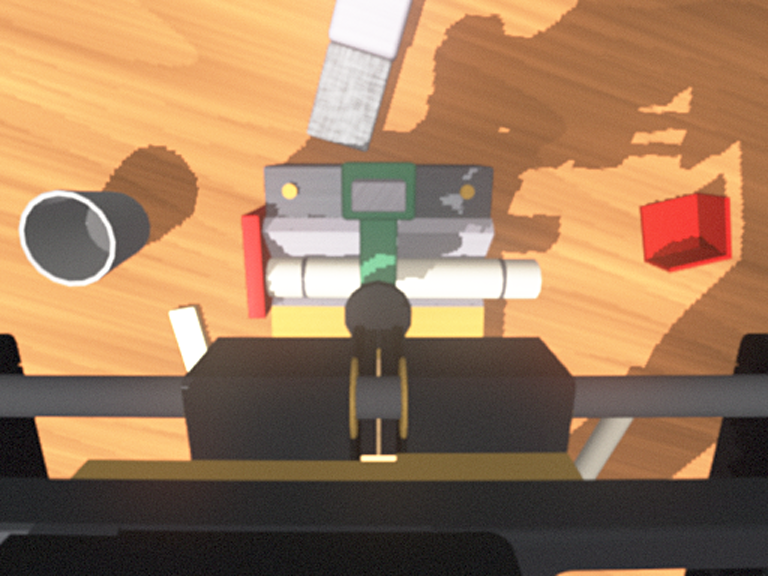

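View pics/s22.png

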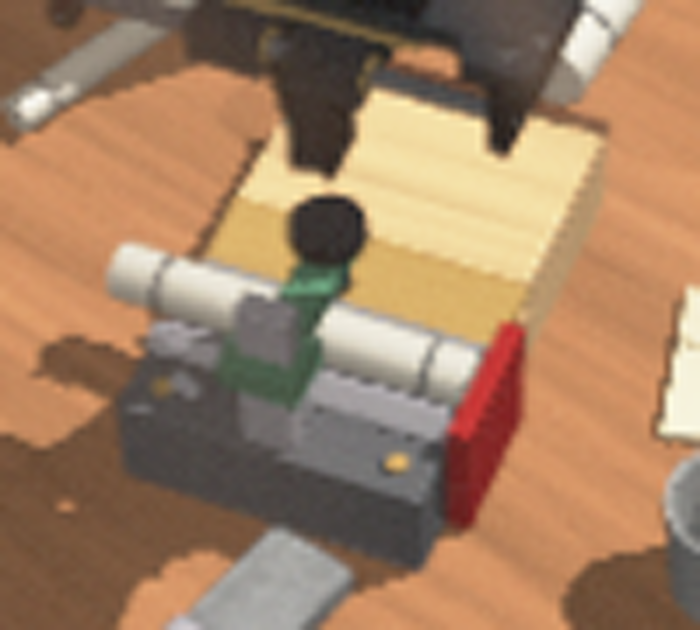

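View pics/d22.png

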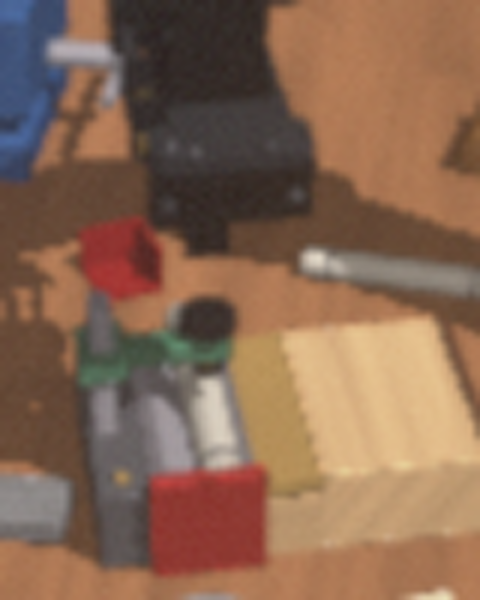

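Request:
{"op": "play_rows", "data": {
  "commands": [
    [0,1.4,-0.4,-5,0],
    [0,1.4,-0.4,-12,0],
    [0,1.4,-0.4,-18,0],
    [0,1.4,-0.4,-22,0],
    [0,1.4,-0.4,-24,0],
    [0,1.4,-0.4,-24,0]
  ]
}}

```text
t: 17.17
position: [0.6199, -0.0737, 0.1203]
tcp_rot: [[0.956, 0.293, 0.002], [0.293, -0.956, -0.002], [0.001, 0.002, -1.0]]
force: [-0.3, 0.5, 0.4]
width: 0.009
```

Request:
{"op": "play_rows", "data": {
  "commands": [
    [0,0,0,-1,0],
    [0,0,0,-2,0],
    [0,0,0,-3,0],
    [0,0,0,-4,0],
    [0,0,0,-5,0],
    [0,0,0,-6,0]
  ]
}}

```text
t: 17.67
position: [0.6199, -0.0737, 0.1143]
tcp_rot: [[0.956, 0.293, 0.002], [0.293, -0.956, -0.002], [0.001, 0.002, -1.0]]
force: [-0.2, -0.5, -1.3]
width: 0.005
```

```bash
python3 go.py 0 0 .11;python3 - <<'E'
from w2 import *
c=cam('side');save(c,'pics/d23.png',(210,120,290,220),6)
E
```

```text
t 17.6667 cr [ 1.  -0.6] z 114.3 yaw-P 0.0039 F [-0.24 -0.48 -1.28]
shift [-1.1  0.3] -4.3
```

View pics/d23.png

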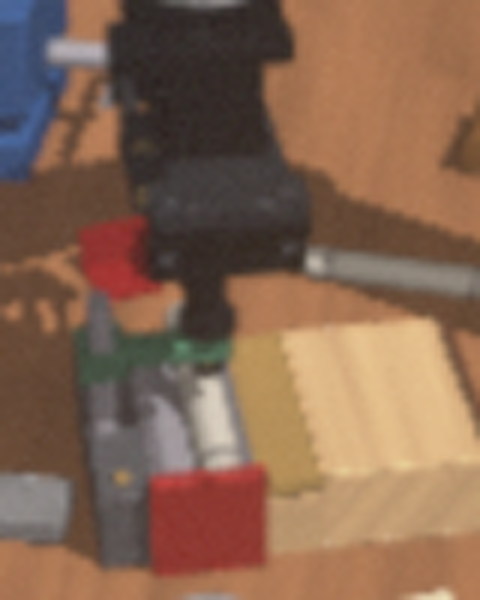

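Request:
{"op": "play_rows", "data": {
  "commands": [
    [0,0,0,-1,0],
    [0,0,0,-2,0],
    [0,0,0,-3,0],
    [0,0,0,-4,0],
    [0,0,0,-5,0],
    [0,0,0,-6,0],
    [0,0,0,-7,0],
    [0,0,0,-8,0]
  ]
}}

```text
t: 18.38
position: [0.6198, -0.0737, 0.106]
tcp_rot: [[0.956, 0.293, 0.001], [0.293, -0.956, -0.002], [0.001, 0.002, -1.0]]
force: [-1.5, -0.2, 2.0]
width: 0.001
```

Request:
{"op": "play_rows", "data": {
  "commands": [
    [0,0,0,-1,0],
    [0,0,0,-2,0],
    [0,0,0,-3,0],
    [0,0,0,-4,0],
    [0,0,0,-5,0]
  ]
}}

```text
t: 18.8
position: [0.6198, -0.0737, 0.101]
tcp_rot: [[0.956, 0.293, 0.001], [0.293, -0.956, -0.002], [0.001, 0.002, -1.0]]
force: [0.1, -0.3, 1.2]
width: 0.005
```

```bash
python3 go.py 0 0 .11;python3 - <<'E'
from w2 import *
c=cam('side');save(c,'pics/d24.png',(210,120,290,220),6)
E
```

```text
t 18.8 cr [ 0.8 -0.6] z 101.0 yaw-P 0.004 F [ 0.08 -0.26  1.19]
shift [-1.   0.3] 9.0
```

View pics/d24.png

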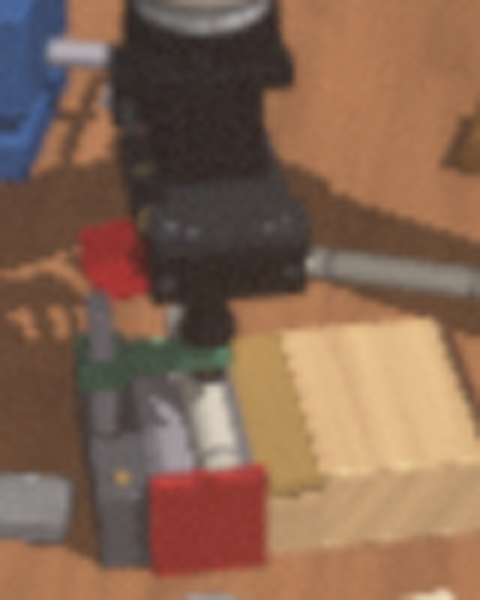

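Request:
{"op": "play_rows", "data": {
  "commands": [
    [0,0,0,-1,0],
    [0,0,0,-2,0],
    [0,0,0,-3,0],
    [0,0,0,-4,0],
    [0,0,0,-5,0]
  ]
}}

```text
t: 19.27
position: [0.6197, -0.0737, 0.0956]
tcp_rot: [[0.956, 0.293, 0.001], [0.293, -0.956, -0.002], [0.001, 0.002, -1.0]]
force: [-0.8, -0.4, 2.7]
width: 0.006
```

Request:
{"op": "play_rows", "data": {
  "commands": [
    [0,0,0,-0.5,0],
    [0,0,0,-1,0],
    [0,0,0,-1.5,0],
    [0,0,0,-2,0]
  ]
}}

```text
t: 19.6
position: [0.6198, -0.0737, 0.0936]
tcp_rot: [[0.956, 0.293, 0.002], [0.293, -0.956, -0.002], [0.001, 0.002, -1.0]]
force: [-0.4, -0.3, 0.8]
width: 0.003
```

Request:
{"op": "play_rows", "data": {
  "commands": [
    [0,0,0,-0.5,0],
    [0,0,0,-1,0],
    [0,0,0,-1.5,0],
    [0,0,0,-2,0]
  ]
}}

```text
t: 19.93
position: [0.6198, -0.0737, 0.0915]
tcp_rot: [[0.956, 0.293, 0.001], [0.293, -0.956, -0.002], [0.001, 0.002, -1.0]]
force: [0.3, -0.3, 3.3]
width: 0.006
```

Request:
{"op": "play_rows", "data": {
  "commands": [
    [0,0,0,-0.5,0],
    [0,0,0,-1,0],
    [0,0,0,-1,0]
  ]
}}

```text
t: 20.18
position: [0.6198, -0.0737, 0.0904]
tcp_rot: [[0.956, 0.293, 0.001], [0.293, -0.956, -0.002], [0.001, 0.002, -1.0]]
force: [-0.3, 1.0, 0.2]
width: 0.002
```

Request:
{"op": "play_rows", "data": {
  "commands": [
    [0,0,0,-0.5,0],
    [0,0,0,-1,0],
    [0,0,0,-1,0]
  ]
}}

```text
t: 20.43
position: [0.6197, -0.0737, 0.0893]
tcp_rot: [[0.956, 0.293, 0.001], [0.293, -0.956, -0.002], [0.001, 0.002, -1.0]]
force: [-1.4, -0.2, -0.1]
width: 0.006
```

Request:
{"op": "play_rows", "data": {
  "commands": [
    [0,0,0,-0.5,0],
    [0,0,0,-1,0],
    [0,0,0,-1,0]
  ]
}}

```text
t: 20.68
position: [0.6198, -0.0737, 0.0881]
tcp_rot: [[0.956, 0.293, 0.001], [0.293, -0.956, -0.002], [0.001, 0.002, -1.0]]
force: [-0.1, 0.1, 0.9]
width: 0.01
```

Request:
{"op": "play_rows", "data": {
  "commands": [
    [0,0,0,-0.5,0],
    [0,0,0,-1,0],
    [0,0,0,-1,0]
  ]
}}

```text
t: 20.93
position: [0.6198, -0.0737, 0.087]
tcp_rot: [[0.956, 0.293, 0.001], [0.293, -0.956, -0.002], [0.001, 0.002, -1.0]]
force: [-0.2, -0.1, 0.7]
width: 0.004
```

Request:
{"op": "play_rows", "data": {
  "commands": [
    [0,0,0,-0.5,0],
    [0,0,0,-1,0],
    [0,0,0,-1,0]
  ]
}}

```text
t: 21.18
position: [0.6198, -0.0737, 0.0863]
tcp_rot: [[0.956, 0.293, 0.001], [0.293, -0.956, -0.002], [0.001, 0.002, -1.0]]
force: [-2.0, 0.2, 4.1]
width: 0.007
```

```bash
python3 go.py 0 0 .11;python3 - <<'E'
from w2 import *
c=cam('side');save(c,'pics/d25.png',(210,120,290,220),6)
c=cam('scene');save(c,'pics/s25.png',(180,160,280,250),7)
E
python3 go.py 0 0 .11
```

```text
t 21.1833 cr [ 0.9 -0.6] z 86.3 yaw-P 0.004 F [-1.95  0.21  4.06]
shift [-1.   0.3] 23.7
t 21.2833 cr [ 0.8 -0.6] z 86.3 yaw-P 0.004 F [-1.22  0.98  3.24]
shift [-1.   0.3] 23.7
```

View pics/d25.png

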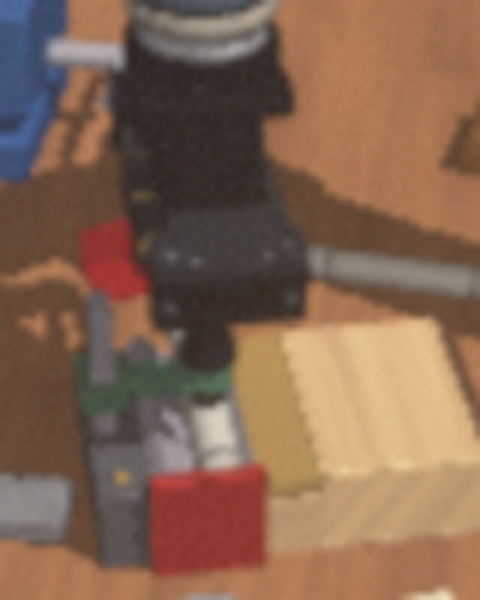

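View pics/s25.png

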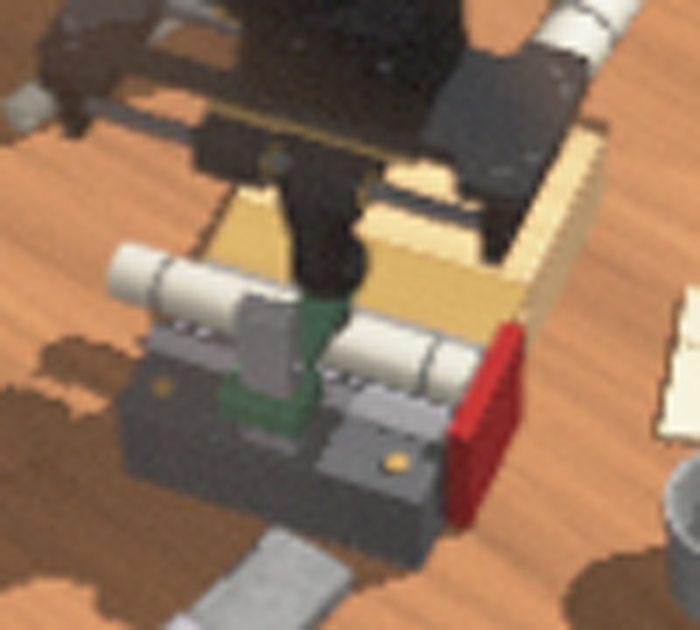

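Request:
{"op": "play_rows", "data": {
  "commands": [
    [0,0,0,-0.5,0],
    [0,0,0,-1,0],
    [0,0,0,-1.5,0],
    [0,0,0,-1.5,0]
  ]
}}

```text
t: 21.62
position: [0.6198, -0.0737, 0.0861]
tcp_rot: [[0.956, 0.293, 0.002], [0.293, -0.956, -0.002], [0.001, 0.002, -1.0]]
force: [-3.7, -0.5, 10.1]
width: 0.007
```

```bash
python3 go.py 0 0 .11;python3 -c "
from w2 import *
imaging.camera('side')"
python3 go.py 0 0 .11
```

```text
t 21.6167 cr [ 0.9 -0.6] z 86.1 yaw-P 0.0039 F [-3.65 -0.47 10.1 ]
shift [-1.   0.3] 23.9
t 21.6667 cr [ 0.9 -0.6] z 86.1 yaw-P 0.0039 F [-4.51  0.16  9.64]
shift [-1.   0.3] 23.9
```

Request:
{"op": "play_rows", "data": {
  "commands": [
    [0,0.3,0,-0.7,0],
    [0,0.3,0,-1.3,0],
    [0,0.3,0,-1.9,0],
    [0,0.3,0,-1.9,0],
    [0,0.3,0,-1.9,0]
  ]
}}

```text
t: 22.08
position: [0.6198, -0.0737, 0.086]
tcp_rot: [[0.956, 0.292, 0.001], [0.292, -0.956, -0.003], [0.0, 0.003, -1.0]]
force: [-4.7, 0.8, 12.9]
width: 0.004
```

```bash
python3 go.py 0 0 .11;python3 -c "
from w2 import *
imaging.camera('side')"
python3 go.py 0 0 .11
```

```text
t 22.0833 cr [ 0.9 -0.6] z 86.0 yaw-P 0.0037 F [-4.66  0.77 12.93]
shift [-1.   0.3] 24.0
t 22.1333 cr [ 0.9 -0.6] z 86.0 yaw-P 0.0038 F [-5.23  0.2  13.78]
shift [-1.   0.3] 24.0
```

```bash
python3 - <<'E'
from w2 import *
c=cam('side');save(c,'pics/d26.png',(215,130,275,200),10)
c=cam('wrist');save(c,'pics/w26.png',None,1.5)
E
python3 go.py 0 0 .11
```

```text
t 22.2333 cr [ 0.9 -0.6] z 86.0 yaw-P 0.0038 F [-5.26  0.49 13.36]
shift [-1.   0.3] 24.0
```

View pics/d26.png

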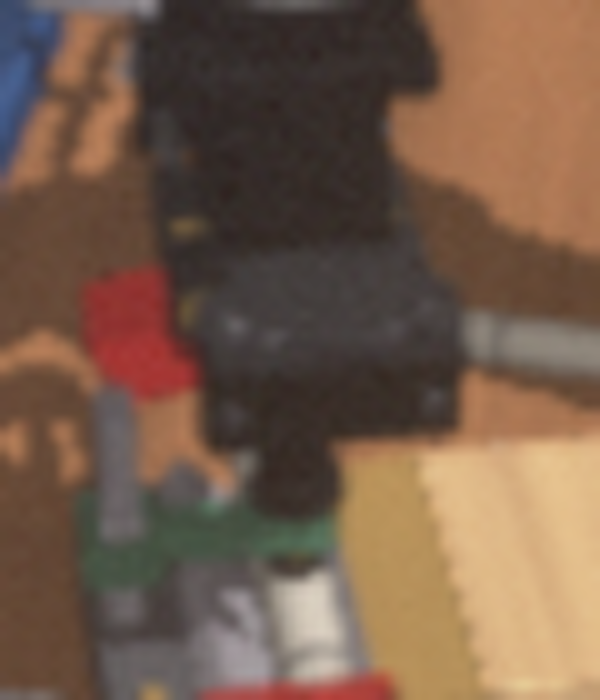

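View pics/w26.png

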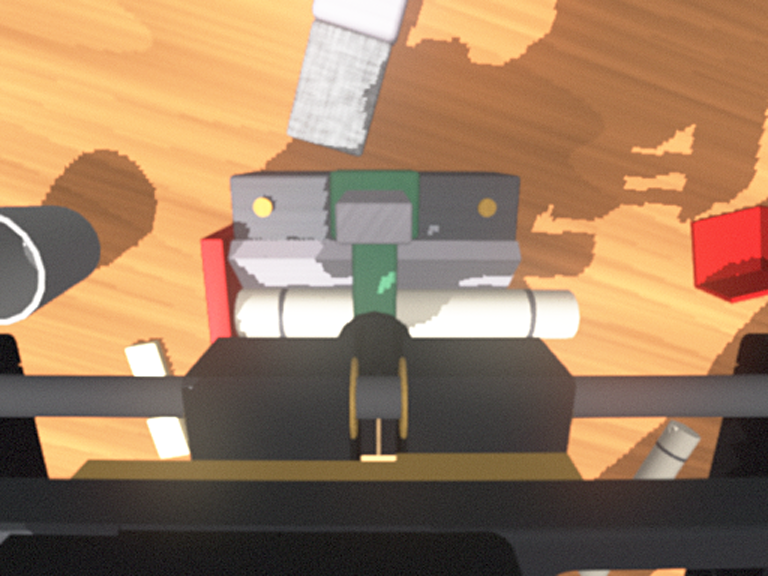

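Request:
{"op": "play_rows", "data": {
  "commands": [
    [0,0,0,0.5,0],
    [0,0,0,2,0],
    [0,0,0,5,0],
    [0,0,0,12,0],
    [0,0,0,30,0],
    [0,0,0,50,0],
    [0,-20,-6,70,0],
    [0,-50,-15,80,0],
    [0,-80,-24,80,0],
    [0,-80,-24,80,0],
    [0,-80,-24,80,0],
    [0,-80,-24,80,0]
  ]
}}

```text
t: 23.23
position: [0.5406, -0.0976, 0.1664]
tcp_rot: [[0.956, 0.292, 0.003], [0.292, -0.956, -0.002], [0.002, 0.003, -1.0]]
force: [0.2, -0.1, -0.1]
width: 0.003
```

```bash
python3 go.py 0 0 .11
python3 - <<'E'
from w2 import *
c=cam('side');save(c,'pics/d27.png',(210,140,290,220),8)
c=cam('wrist');save(c,'pics/w27.png',None,1.5)
c=cam('scene');save(c,'pics/s27.png',(180,160,280,250),7)
E
```

```text
t 23.2333 cr [-81.8  -0.5] z 166.4 yaw-P 0.0037 F [ 0.19 -0.11 -0.13]
shift [78.2 24.2] -56.4
```

View pics/d27.png

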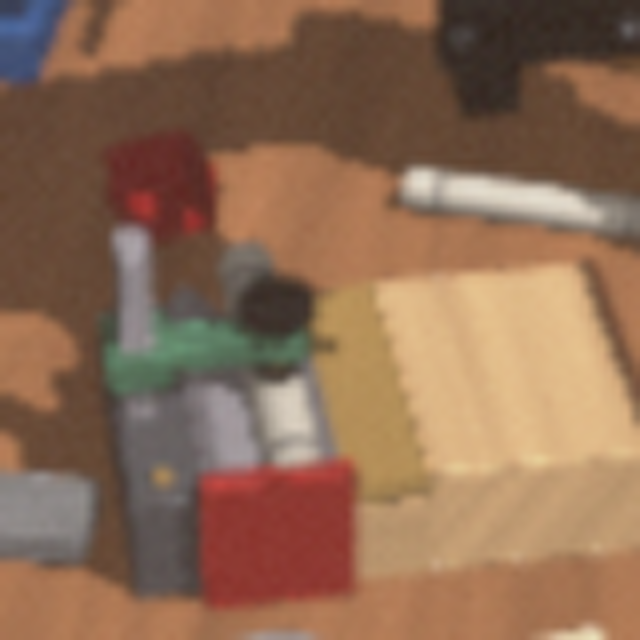

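View pics/w27.png

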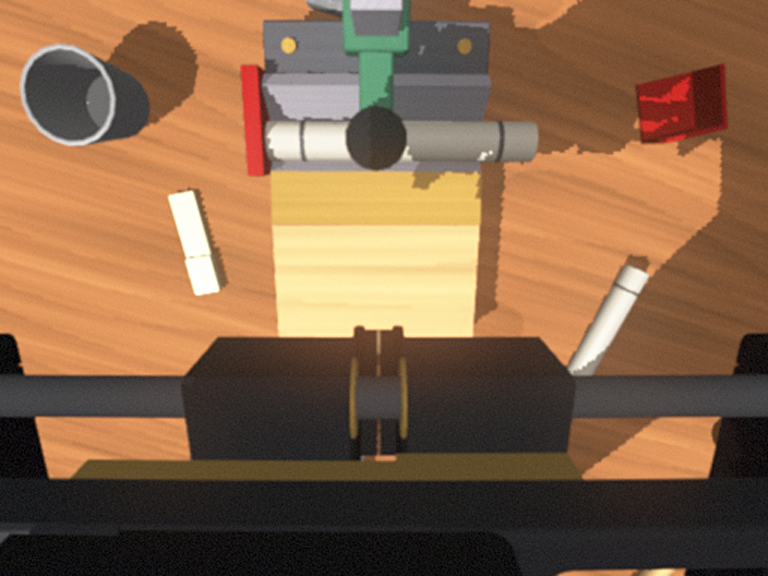

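View pics/s27.png

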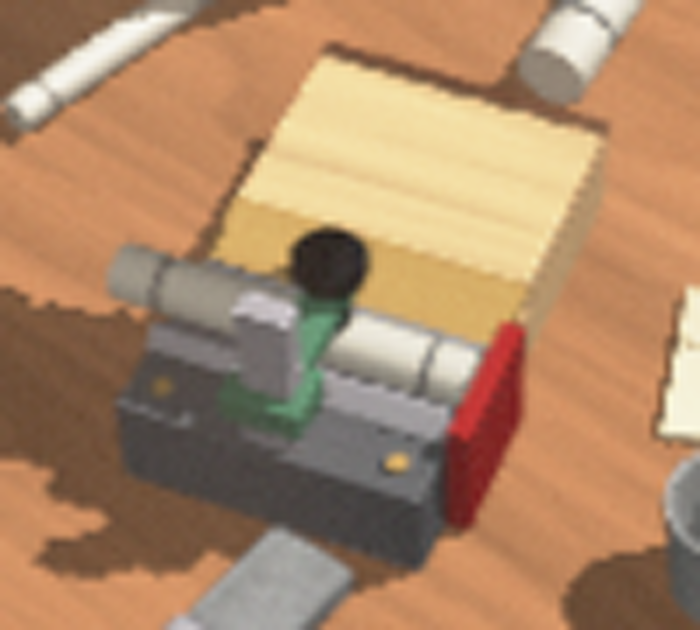

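Run:
```python
from w2 import *
S=cam('scene');D=cam('side')
a=tri(S,np.array((330,258))/7+[179.6,159.6],D,np.array((277,300))/8+[209.6,139.6]);print(a,tocr(a[0]))
a=tri(S,np.array((340,316))/6+[169.6,139.6],D,np.array((327,190))/6+[189.6,139.6]);print('before',a,tocr(a[0]))
```

```text
(array([ 0.61905222, -0.07209183,  0.09165153]), np.float64(0.0016769748115662336)) [0.61930163 1.17957342]
before (array([ 0.62021276, -0.07214705,  0.11229267]), np.float64(0.0013938669549939122)) [1.71443723 0.79151342]
```

Run:
```python
from w2 import *
S=cam('scene');D=cam('side')
w=towd(0,0)
for n,c,box in(('scene',S,(212,180,240,205)),('side',D,(232,162,256,190))):
    old=cv2.imread(f'pics/{n}0.png');new=np.ascontiguousarray(c['pixels'][:,:,::-1])
    r0=[]
    for im in(old,new):
        x0,y0,x1,y1=box;m=(im[y0:y1,x0:x1].max(2)<62).astype(np.uint8)
        k,l,st,ce=cv2.connectedComponentsWithStats(m);i=1+st[1:,4].argmax();print(n,ce[i]+[x0,y0],st[i]);r0.append(ce[i]+[x0,y0])
    p=[proj(c,[*w,z])[0] for z in(.113,.093,.086,.079)];print(np.array(p).round(2)-p[0].round(2),'shift',(r0[1]-r0[0]).round(2))
```

```text
scene [226.51219512 192.53658537] [10  8 10 10 82]
scene [226.55696203 197.37974684] [10 13 10 10 79]
[[0.   0.  ]
 [0.23 4.86]
 [0.31 6.53]
 [0.4  8.18]] shift [0.04 4.84]Traceback (most recent call last):
  File "<stdin>", line 9, in <module>
ValueError: attempt to get argmax of an empty sequence
```

Run:
```python
import cv2,numpy as np
def g(f,z,o,ymax=None):
    im=cv2.imread(f);h=cv2.cvtColor(im,cv2.COLOR_BGR2HSV)
    m=((h[...,0]>55)&(h[...,0]<95)&(h[...,1]>60)).astype(np.uint8)
    k,l,st,ce=cv2.connectedComponentsWithStats(m);i=1+st[1:,4].argmax();s=st[i]
    print(f,(ce[i]/z+o).round(2),(s[:4]/z).round(2),'bottom',round((s[1]+s[3])/z+o[1],2),'left',round(s[0]/z+o[0],2))
for f in('s22','s25','s27'):g(f'pics/{f}.png',7,(180,160))
g('pics/d22.png',6,(210,120));g('pics/d25.png',6,(210,120));g('pics/d26.png',10,(215,130));g('pics/d27.png',8,(210,140))
```

```text
pics/s22.png [225.15 200.44] [40.71 37.71  8.71  6.  ] bottom 203.71 left 220.71
pics/s25.png [225.96 205.49] [43.43 42.71  6.    7.14] bottom 209.86 left 223.43
pics/s27.png [224.26 211.72] [38.   43.   11.43 17.57] bottom 220.57 left 218.0
pics/d22.png [239.36 177.66] [27.17 56.    4.5   3.33] bottom 179.33 left 237.17
pics/d25.png [246.06 184.11] [35.83 63.83  0.67  0.67] bottom 184.5 left 245.83
pics/d26.png [246.13 184.  ] [31.1 53.9  0.2  0.3] bottom 184.2 left 246.1
pics/d27.png [233.96 183.25] [16.62 40.5  13.88  6.  ] bottom 186.5 left 226.62
```

Request:
{"op": "play_rows", "data": {
  "commands": [
    [0,30,9,0,0],
    [0,60,18,0,0],
    [0,78.5,24,0,0],
    [0,78.5,24,-20,0],
    [0,78.5,24,-45,0],
    [0,78.5,24,-62,0],
    [0,78.5,24,-70,0],
    [0,78.5,24,-74,0],
    [0,78.5,24,-76,0],
    [0,78.5,24,-76,0]
  ]
}}

```text
t: 24.42
position: [0.6193, -0.0733, 0.0902]
tcp_rot: [[0.956, 0.293, 0.002], [0.293, -0.956, -0.002], [0.001, 0.003, -1.0]]
force: [-0.3, 0.3, 0.7]
width: 0.004
```

Request:
{"op": "play_rows", "data": {
  "commands": [
    [0,0,0,-0.5,0],
    [0,0,0,-1,0],
    [0,0,0,-1,0]
  ]
}}

```text
t: 24.67
position: [0.6198, -0.0734, 0.0901]
tcp_rot: [[0.956, 0.293, 0.003], [0.293, -0.956, -0.002], [0.003, 0.003, -1.0]]
force: [0.5, -0.0, 1.1]
width: 0.002
```

Request:
{"op": "play_rows", "data": {
  "commands": [
    [0,0,0,-0.5,0],
    [0,0,0,-1,0],
    [0,0,0,-1,0]
  ]
}}

```text
t: 24.92
position: [0.6199, -0.0734, 0.0893]
tcp_rot: [[0.956, 0.293, 0.004], [0.293, -0.956, -0.002], [0.003, 0.003, -1.0]]
force: [0.1, -0.9, 0.3]
width: 0.004
```

Request:
{"op": "play_rows", "data": {
  "commands": [
    [0,0,0,-0.5,0],
    [0,0,0,-1,0],
    [0,0,0,-1,0]
  ]
}}

```text
t: 25.17
position: [0.6198, -0.0734, 0.0881]
tcp_rot: [[0.956, 0.293, 0.004], [0.293, -0.956, -0.002], [0.003, 0.003, -1.0]]
force: [-0.1, 0.4, 0.3]
width: 0.011
```

Request:
{"op": "play_rows", "data": {
  "commands": [
    [0,0,0,-0.5,0],
    [0,0,0,-1,0],
    [0,0,0,-1,0]
  ]
}}

```text
t: 25.42
position: [0.6197, -0.0734, 0.0869]
tcp_rot: [[0.956, 0.293, 0.003], [0.293, -0.956, -0.002], [0.002, 0.003, -1.0]]
force: [0.5, 0.0, 0.0]
width: 0.007
```

Request:
{"op": "play_rows", "data": {
  "commands": [
    [0,0,0,-0.5,0],
    [0,0,0,-1,0],
    [0,0,0,-1,0]
  ]
}}

```text
t: 25.67
position: [0.6197, -0.0734, 0.0862]
tcp_rot: [[0.956, 0.293, 0.003], [0.293, -0.956, -0.003], [0.002, 0.003, -1.0]]
force: [-0.3, -0.2, 2.8]
width: 0.004
```

Run:
```python
from w2 import *
s=r.sense();p=s['position'];R=s['tcp_rot'];print(p,s['force'])
for n,box,z in(('side',(222,150,272,200),12),('scene',(195,165,255,220),12)):
    c=cam(n);save(c,f'pics/{n}28.png',box,z)
    for k in(-.007,0,.014):
        print(n,k,((proj(c,p+R@np.array([0,0,k]))[0]-box[:2]+.5)*z).round(0))
    print('pt col top',((proj(c,[*towd(.056,0),.125])[0]-box[:2]+.5)*z).round(0))
    for zz in(.093,.086):print('button',zz,((proj(c,[*towd(0,0),zz])[0]-box[:2]+.5)*z).round(0))
```

```text
[ 0.61971584 -0.0734434   0.08620019] [-0.27013564 -0.23877114  2.83771257]
side -0.007 [273. 321.]
side 0 [273. 342.]
side 0.014 [273. 385.]
pt col top [ 58. 239.]
button 0.093 [276. 322.]
button 0.086 [276. 343.]
scene -0.007 [381. 382.]
scene 0 [382. 402.]
scene 0.014 [383. 441.]
pt col top [274. 466.]
button 0.093 [383. 380.]
button 0.086 [384. 400.]
```

View pics/side28.png

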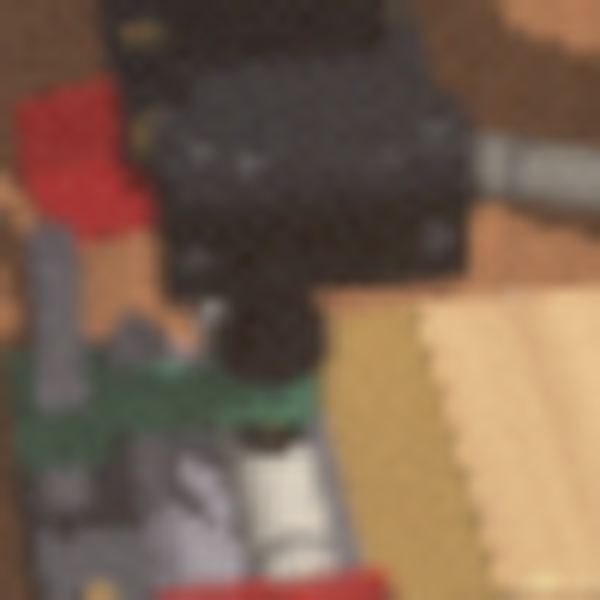

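View pics/scene28.png

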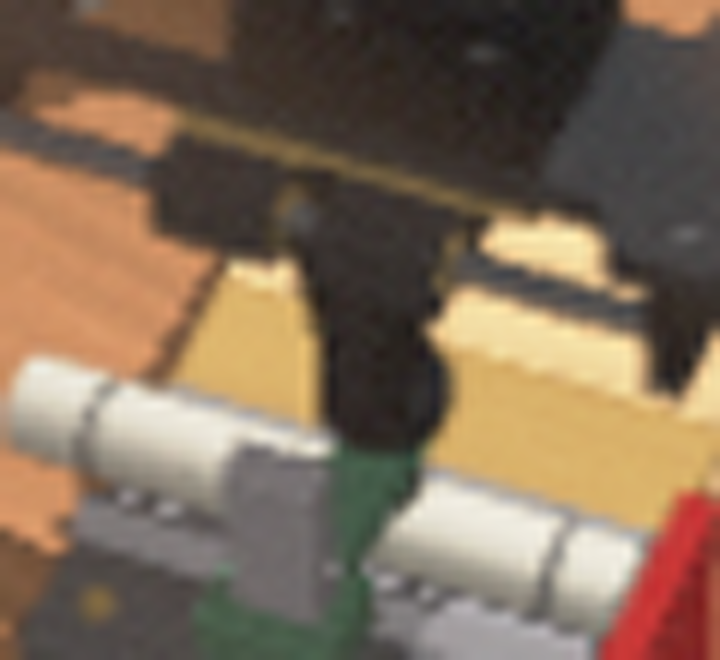

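Request:
{"op": "play_rows", "data": {
  "commands": [
    [0,0,0,-0.5,0],
    [0,0,0,-0.9,0],
    [0,0,0,-1.3,0],
    [0,0,0,-1.6,0],
    [0,0,0,-1.6,0],
    [0,0,0,-1.6,0]
  ]
}}

```text
t: 26.27
position: [0.6198, -0.0734, 0.0861]
tcp_rot: [[0.956, 0.293, 0.004], [0.293, -0.956, -0.003], [0.003, 0.004, -1.0]]
force: [-4.3, 0.4, 10.8]
width: 0.007
```

Request:
{"op": "play_rows", "data": {
  "commands": [
    [0,0,0,-1.6,0],
    [0,0,0,-1.7,0],
    [0,0,0,-1.8,0],
    [0,0,0,-1.8,0],
    [0,0,0,-1.8,0]
  ]
}}

```text
t: 26.68
position: [0.6198, -0.0734, 0.0861]
tcp_rot: [[0.956, 0.293, 0.004], [0.293, -0.956, -0.003], [0.003, 0.004, -1.0]]
force: [-4.3, 0.1, 12.1]
width: 0.002
```

Run:
```python
from w2 import *
S=cam('scene');D=cam('side')
a=tri(S,np.array((322,172))/7+[179.6,159.6],D,np.array((207,250))/6+[209.6,119.6]);print(a,tocr(a[0]))
p=np.array([.6174,-.073,.143])
for k in (-.01,0,.01):
  q=p+[0,0,k];print(k,(proj(S,q)[0]-[179.6,159.6])*7,(proj(D,q)[0]-[209.6,119.6])*6)
print(r.sense()['force'],r.sense()['position'])
```

```text
(array([ 0.62097785, -0.07249819,  0.14746985]), np.float64(0.004724092626750125)) [2.34549778 0.2343567 ]
-0.01 [327.84227265 185.40669544] [211.56869305 277.40745558]
0 [327.00329152 167.61484164] [211.44312222 261.11999763]
0.01 [326.1539902  149.58239111] [211.3167677  244.65900278]
[-3.54945293  0.03075894 11.42074778] [ 0.61975113 -0.07342247  0.08606727]
```

Request:
{"op": "play_rows", "data": {
  "commands": [
    [0,0,0,0.5,0],
    [0,0,0,2,0],
    [0,0,0,5,0],
    [0,0,0,12,0],
    [0,0,0,30,0],
    [0,0,0,50,0],
    [0,-20,-6,70,0],
    [0,-50,-15,80,0],
    [0,-80,-24,80,0],
    [0,-80,-24,80,0],
    [0,-80,-24,80,0],
    [0,-80,-24,80,0]
  ]
}}

```text
t: 27.78
position: [0.5406, -0.0972, 0.1666]
tcp_rot: [[0.956, 0.293, 0.005], [0.293, -0.956, -0.003], [0.004, 0.005, -1.0]]
force: [-0.2, 0.0, 0.4]
width: 0.011
```

Run:
```python
from w2 import *
c=cam('side');save(c,'pics/d29.png',(222,150,272,200),12)
c=cam('scene');save(c,'pics/s29.png',(100,120,340,300),3)
```

```text
(no output)
```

View pics/d29.png

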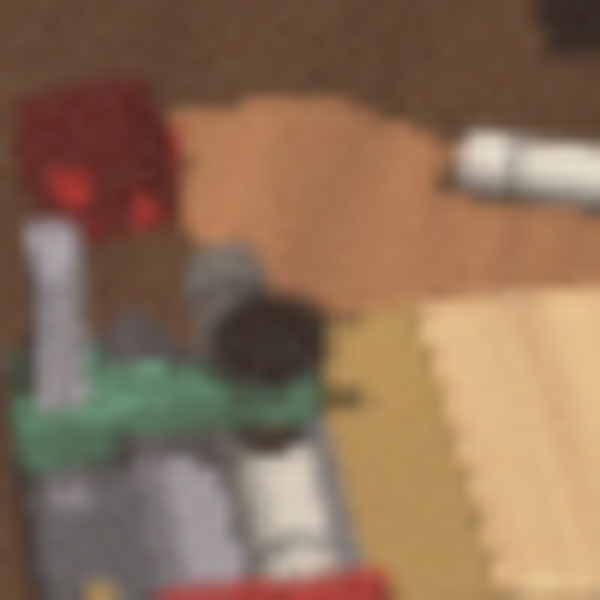

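View pics/s29.png

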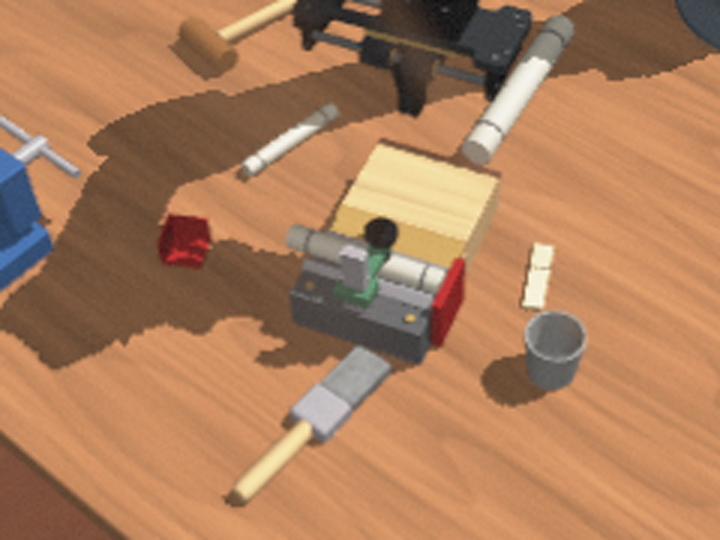

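```bash
python3 -c "
from rig import ticket
print(ticket.close_job())"
```

```text
the job is handed in; nothing more can be done
None
```

I carried out every step and handed the job in at about 28 s of the 64 s allowed; no verdict was reported.

- **Rolling:** I pushed the shaft across the deck with the open fingers and it ran down into the vee. My first pass skimmed over the shaft without moving it. The fingertips sit higher than `r.tip_reach` says, so I lowered the tool about 15 mm for the second pass.
- **Pressing home:** I pushed its free end along the vee until it stalled against the red stop, at about 5–6 N. A photo shows the shaft touching the stop.
- **Clamping:** I pressed the button to about 13–14 N. I then backed off and pressed again to about 12 N. The tool met the button at the same height the second time (within about 0.1 mm), so the clamp had stayed down.

In the last pictures the robot is clear, the button is about 20 mm lower than at the start, and the pad is on the shaft. The shaft is against the stop, and the bystanders visible in them look undisturbed; the tray and rack were outside those views.

**Unresolved:**
- **Push stiffness:** the force rose much faster than the stated 5 N per mm. From about 3 to 13 N the tool moved only about 0.3 mm. I saw no other contact, but I could not explain it, and I could not measure the grip that remains after letting go.
- **Fingertip height:** contact and pictures put the tips 0–7 mm behind the TCP, not 14 mm ahead of it.

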